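# Pack the sample carrier beside the colony counter

### The arm

A 6-joint arm with a two-finger parallel gripper is mounted at the origin on the work surface. World frame = base frame: x ahead of the robot, y to its left, z up, the work surface at z = 0. Lengths are in m, angles in degrees, forces in N, time in s.
With the tool pointing down it reaches from about 0.375 to 0.9 m from the base axis. Payload 3.1 kg.
Tool frame: the origin (TCP) lies midway between the tips of the shut fingers; the grasp point (between the pads) lies 19 mm behind it; x points along the fingers, y is the direction in which the jaws open and shut, and the axes are right-handed (so a half turn about x gives the same grasp; the last joint's range is limited). The gripper opens to 87 mm and grips with 3 to 60 N. Pads are 19 mm wide; open, the fingers measure 117 mm over their backs; the gripper's body (75 mm by 190 mm) begins 51 mm behind the grasp point.
Start: joints at [-73.711, 30.224, 82.088, -0, 67.689, -10.227], TCP at [0.279, -0.559, 0.223] pointing down, gripper open.
Joint ranges: [-176.69, 176.69], [-43.24, 126.21], [12.49, 139.97], [-82, 262], [0, 151.66], [-163.58, 163.58]. Speed limits (degrees/s): [159.86, 159.86, 180, 180, 180, 180].

### API

Orientations are given as a 3x3 rotation matrix whose columns are the frame's x, y, z axes.
In Python, from rig import bot gives the robot as it stands.
- The arm moves only by the tool play_rows, never from a script. Its argument "motion" is a list of rows, each a list of 3 entries, a list of its own where there are three numbers: the shift along the tool's x, y, z in mm, then the turn, a rotation vector about the tool's x, y, z in degrees, then the opening, from 0 (shut) to 1 (fully open). A call has 1 to 8 rows; each row is the pose to reach, as a shift and turn from the pose commanded when the call began, along the tool's axes at that moment; what a row does not reach only later rows make up. A row lasts 1/10 s, in which the tool goes at most 50 mm and 8.59 degrees, less where a joint would pass 70% of its speed; a pose out of reach is approached as far as the arm can. A call with a gripper value outside its range is refused whole. The fingers move at their own pace and stop on an object; the grip force is fixed at half the most. Time passes only in rows, so rows that repeat a pose let the fingers close. It gives the time, the measured TCP pose, the force and the opening at its end, in the units of the state.
- bot.read_state(): the state, without advancing time (a new reading comes with each control period).
- bot.capture(name): name is "side" or "top"; returns a dict with "img" (384x512x3 uint8, blue, green, red), "mtx" (3x3 intrinsics, pixels), "k1" (the pictures are not rectified: a ray, as slopes to the right and down, at radius r is drawn at 1 + k1 r^2 times it, then the intrinsics apply), "rvec" (rotation vector, rad) and "tvec" (3), from world to camera coordinates, as OpenCV has them. Camera axes: x right, y down, z forward; pixel columns grow to the right and rows downward; lengths in m; the calibration is good to about 2 mm. A picture is of the moment at which its call begins. There is no depth.
- bot.hand_in(): hands the job in, once; it reports no verdict.
The state is a dict: "time_s": time; "joint_positions": joint angles; "qvel": joint speeds; "tau": joint torques, N m; "position": TCP position; "tcp_rot": TCP orientation; "force": force on the tool from outside, world axes, zero at the start; "moment": the same for the moment, N m; "opening": opening from 0.0 (shut) to 1.0 (fully open).
Only numpy, scipy, OpenCV 4.12 (cv2) and the standard library are available. Lean on these libraries where they do the work, as an engineer would, in place of code of your own. Each camera call takes 0.05 s, during which the arm holds its last target.

### The job

Pack the four closed samples upright into the blue carrier: the large capped jar in the larger of its two square-walled pockets, the small capped jar in the smaller pocket, and the two lidded dishes of red agar stacked in the low-rimmed bay, the large dish flat on the bay floor and the small one centred on top of it. The jar without a cap, the empty dish without a lid, the tally counter and the bench timer are not part of the set: leave them where they are. Never tip a sample over.

Things in the scene. Friction and masses are not known exactly. Their poses are not given: they have to be found in the camera images.
- carrier: blue open tray 150 x 194 mm, fixed, any yaw. Origin: centre of underside. Floor 5 mm above the bench, walls 4 mm thick. Towards -y one bay, inside 142 (x) by 110 (y) mm, centre (0, -38) mm, rim 14 mm above the bench. Towards +y two pockets with walls 24 mm above the bench: the larger 80 (x) by 72 (y) mm inside, centre (-31, 57) mm; the smaller 58 by 72 mm, centre (42, 57) mm
- large_jar: round amber glass jar with a black screw cap, diameter 56 mm all the way, 65 mm high with its cap (cap 18 mm), about 160 g. Origin: centre of its underside, z up along its axis.
- small_jar: round amber glass jar with a black screw cap, diameter 34 mm, 50 mm high with its cap (cap 18 mm), about 60 g. Origin: centre of its underside, z up along its axis.
- large_dish: round closed dish with a clear flat lid over red agar, diameter 58 mm, 18 mm high, about 35 g. Origin: centre of its underside, z up along its axis.
- small_dish: round closed dish with a clear flat lid over red agar, diameter 40 mm, 16 mm high, about 18 g. Origin: centre of its underside, z up along its axis.
- open_jar: look-alike, to be left alone: amber glass jar without a cap, hollow, diameter 56 mm, 56 mm high with a narrower neck. Origin: centre of its underside, z up along its axis.
- open_dish: look-alike, to be left alone: empty clear dish without a lid or agar, hollow, diameter 58 mm, 14 mm high. Origin: centre of its underside, z up along its axis.
- tally: bystander: round steel hand tally counter, diameter 44 mm with a lug to 34 mm from its centre on +x, 26 mm high. Origin: centre of its underside
- timer: bystander: flat white square bench timer with a grey display and three buttons, 64 x 64 mm, 20 mm high. Origin: centre of its underside. (Elsewhere, out of the way: a colony counter with a 255 mm post more than 0.45 m to the left, and a wash bottle 180 mm high at the far right)

How it is judged:
By the outcome, as a careful person would: the job done as asked, in the order asked, and still so for the second after the job is handed in, with the robot touching nothing.
It also fails if it takes over 106 s, if anything falls off the work surface, if the arm or the gripper's body presses on something with over 40 N, if the wrist force passes 120 N, or if a joint passes its speed limit or range.

## Working session

There is one attempt and no reset: what is moved stays moved. The work goes in short steps, Python scripts to look and compute and a tool call to move; the robot and the scene stay as the last step left them, time stands still between calls to the robot, and variables do not carry over. Pictures are saved under pics/ and viewed, and the job is handed in when it is done.

Besides the shell and the picture viewer there is one more tool, called after "Emit:" in YAML: its name, and indented under it one key for each argument. play_rows: Moves the arm, as the interface text tells. Its arguments: {"type":"object","properties":{"motion":{"type":"array"}},"required":["motion"]}

```bash
mkdir -p pics; ls
python3 - <<'E'
from rig import bot
import cv2
s=bot.read_state(); print(s)
for n in("side","top"):
    c=bot.capture(n); cv2.imwrite(f"pics/{n}0.png",cv2.resize(c["img"],(800,600),interpolation=cv2.INTER_CUBIC)); print(n,c["mtx"],c["k1"],c["rvec"],c["tvec"])
    import numpy as np
    R=cv2.Rodrigues(np.array(c["rvec"]))[0]; print(-R.T@np.array(c["tvec"]).ravel(),R)
E
```

```text
pics
{'time_s': 0.0, 'joint_positions': array([-7.37117981e+01,  3.02800556e+01,  8.21565611e+01, -1.32055568e-04,
        6.76885155e+01, -1.02286596e+01]), 'qvel': array([-0.06453547, -0.00774529, -0.13594495, -0.05777153, -0.07585096,
        0.01362755]), 'tau': array([-1.69500527e-04, -4.40044606e+01, -1.76592457e+01,  6.33007963e-02,
        5.82660839e-02, -1.54763766e-04]), 'position': array([ 0.27884195, -0.55853125,  0.22155898]), 'tcp_rot': array([[-6.14581894e-04,  4.46461287e-01, -8.94802739e-01],
       [ 2.09571138e-03, -8.94800368e-01, -4.46461543e-01],
       [-9.99997615e-01, -2.14963546e-03, -3.85725896e-04]]), 'force': array([-0.49690577,  0.21260237, -0.08680785]), 'moment': array([-0.01921033,  0.02873417,  0.05406254]), 'opening': 0.9966380651768171}
side [[470.84423437   0.         258.93075071]
 [  0.         470.84423437 183.6148874 ]
 [  0.           0.           1.        ]] -0.04742881157265925 [ 0.0725124  -2.90604161  1.17344051] [0.56053044 0.1292658  1.1052132 ]
[0.53909089 0.6993848  0.87900066] [[-0.99890721 -0.04540803  0.01106827]
 [-0.0403619   0.71870093 -0.69414688]
 [ 0.02356506 -0.69383506 -0.71974829]]
top [[359.95560668   0.         252.28659982]
 [  0.         359.95560668 188.4465972 ]
 [  0.           0.           1.        ]] -0.10133473601584975 [ 2.17048525 -2.20704966  0.06896339] [-0.08501689  0.5663272   0.90916707]
[ 0.50594379 -0.09449309  0.94320256] [[-1.66696277e-02 -9.99860457e-01 -1.09108712e-03]
 [-9.97841781e-01  1.67052701e-02 -6.35036607e-02]
 [ 6.35130261e-02  3.01499381e-05 -9.97981009e-01]]
```

View pics/top0.png

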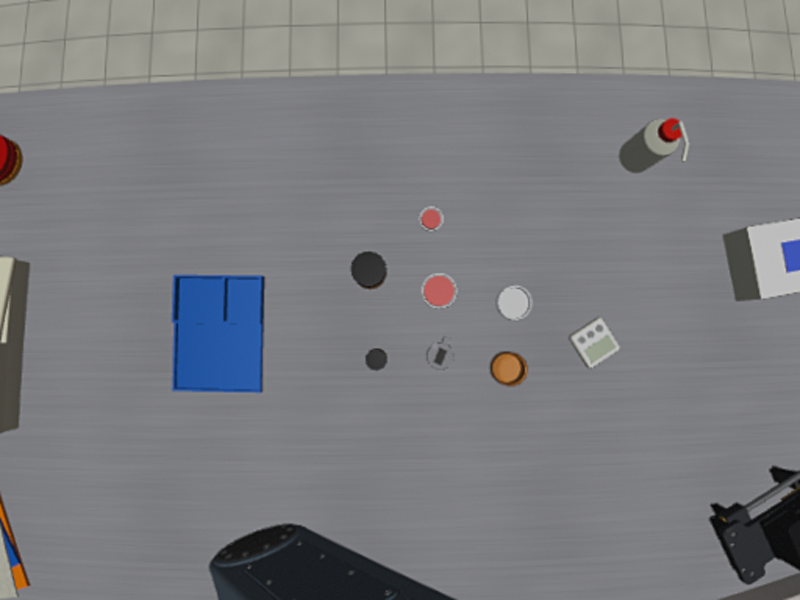

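View pics/side0.png

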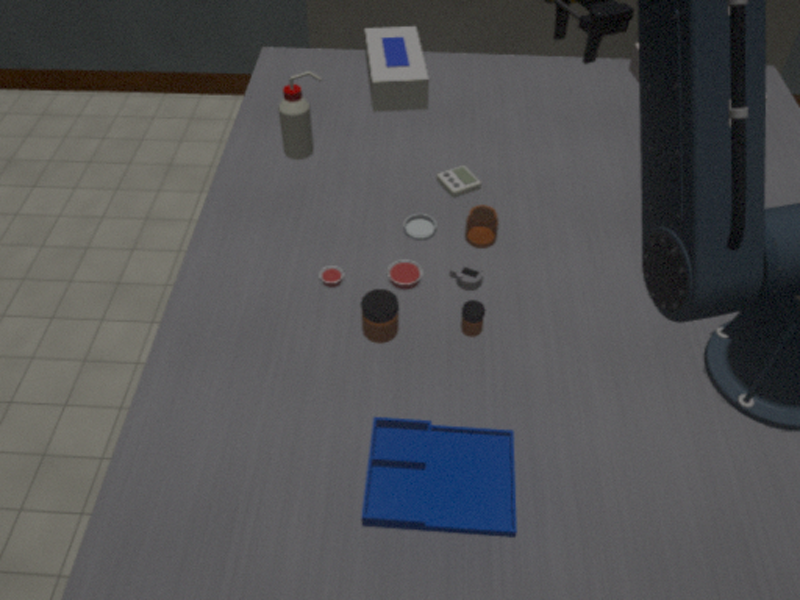

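Top view (800×600 px): large capped jar (369,269), small capped jar (376,358), large dish (439,290), small dish (431,218), open dish (514,303), open jar (508,368), tally (440,353) and timer (595,343). The carrier spans x 173–263, y 275–391, with its pockets towards image-up (world +x) and the larger pocket on the left (world +y).

```bash
cat > h.py <<'E'
import cv2, numpy as np
from rig import bot
class Cam:
    def __init__(s,n):
        c=bot.capture(n); s.c=c; s.img=c["img"]; s.K=np.array(c["mtx"]); s.d=np.array([c["k1"],0,0,0.]); s.rv=np.array(c["rvec"],float); s.tv=np.array(c["tvec"],float).ravel()
        s.R=cv2.Rodrigues(s.rv)[0]; s.o=-s.R.T@s.tv
    def ray(s,uv):
        p=cv2.undistortPoints(np.array(uv,float).reshape(-1,1,2),s.K,s.d).reshape(-1,2)
        return np.c_[p,np.ones(len(p))]@s.R
    def plane(s,uv,z):
        r=s.ray(uv); return s.o+r*((z-s.o[2])/r[:,2])[:,None]
    def proj(s,P):
        return cv2.projectPoints(np.array(P,float).reshape(-1,1,3),s.rv,s.tv,s.K,s.d)[0].reshape(-1,2)
def tri(c1,u1,c2,u2):
    A=0;b=0
    for c,u in((c1,u1),(c2,u2)):
        r=c.ray([u])[0]; r/=np.linalg.norm(r); M=np.eye(3)-np.outer(r,r); A=A+M; b=b+M@c.o
    return np.linalg.solve(A,b)
def blobs(m,amin):
    cs,_=cv2.findContours(m.astype(np.uint8),cv2.RETR_EXTERNAL,cv2.CHAIN_APPROX_NONE)
    return [c.reshape(-1,2) for c in cs if cv2.contourArea(c)>amin]
def Rm(yaw):
    a=np.radians(yaw); x=np.array([0,0,-1.]); y=np.array([np.cos(a),np.sin(a),0]); return np.c_[x,y,np.cross(x,y)]
E
python3 - <<'E'
from h import *
def circ(c,pts,z):
    P=c.plane(pts,z)[:,:2].astype(np.float32); (x,y),r=cv2.minEnclosingCircle(P); return np.round([x,y,P[:,0].min()/2+P[:,0].max()/2,P[:,1].min()/2+P[:,1].max()/2, 2*r],4)
for n in("top","side"):
    c=Cam(n); hsv=cv2.cvtColor(c.img,cv2.COLOR_BGR2HSV); H,S,V=cv2.split(hsv)
    print(n)
    red=((H<8)|(H>172))&(S>90)&(V>70)
    for b in blobs(red,30):
        print(" red px",b.mean(0).round(1), circ(c,b,.017))
    dark=(V<62)&(S<110)
    for b in blobs(dark,60):
        m=b.mean(0)
        if 200<m[0]<350 and 120<m[1]<260: print(" dark px",m.round(1),"z65",circ(c,b,.065),"z50",circ(c,b,.05))
    blue=(H>100)&(H<125)&(S>150)
    bl=max(blobs(blue,500),key=len); ap=cv2.approxPolyDP(bl.reshape(-1,1,2),4,True).reshape(-1,2)
    for q in ap: print(" blue",q,*[c.plane([q],z)[0,:2].round(4) for z in(0,.014,.024)])
    cv2.imwrite(f"pics/{n}_car.png",cv2.resize(c.img[150:270,90:190] if n=="top" else c.img[250:350,220:340],(720,600) if n=='side' else (500,600),interpolation=cv2.INTER_NEAREST))
    cv2.imwrite(f"pics/{n}_obj.png",cv2.resize(c.img[125:245,215:345] if n=="top" else c.img[120:225,200:325],(780,600),interpolation=cv2.INTER_NEAREST))
E
```

```text
top
 red px [280.7 185.8] [ 0.5705 -0.1677  0.5701 -0.1686  0.0489]
 red px [275.4 139.6] [ 0.6912 -0.1569  0.6917 -0.157   0.0311]
 red px [ 3.7 98.8] [0.8268 0.6087 0.8268 0.5974 0.0791]
 red px [429.9  82.2] [ 0.8474 -0.5838  0.8476 -0.5819  0.0406]
 dark px [240.3 229.3] z65 [ 0.4626 -0.0639  0.4635 -0.063   0.032 ] z50 [ 0.4619 -0.0634  0.4628 -0.0625  0.0326]
 dark px [235.6 172.3] z65 [ 0.6019 -0.0539  0.6018 -0.054   0.0572] z50 [ 0.6035 -0.0532  0.6034 -0.0533  0.0582]
 blue [112 176] [0.6056 0.2803] [0.6041 0.2747] [0.6031 0.2707]
 blue [111 249] [0.4115 0.2825] [0.4129 0.2769] [0.4139 0.2729]
 blue [166 250] [0.4081 0.1344] [0.4096 0.131 ] [0.4106 0.1286]
 blue [167 177] [0.6001 0.1308] [0.5987 0.1274] [0.5977 0.125 ]
side
 red px [211.8 175.8] [ 0.69   -0.1526  0.6898 -0.1538  0.0294]
 red px [258.5 174.3] [ 0.5699 -0.1656  0.5699 -0.1663  0.0483]
 red px [186.4  56.7] [ 0.844  -0.7244  0.844  -0.7233  0.0424]
 dark px [242.6 211.6] z65 [ 0.5976 -0.001   0.5984  0.0039  0.0526] z50 [ 0.5986 -0.0139  0.5995 -0.0089  0.0536]
 dark px [301.8 204.3] z65 [ 0.4644 -0.0293  0.462  -0.0293  0.0703] z50 [ 0.463  -0.0427  0.4606 -0.0427  0.0715]
 dark px [242.4 195.6] z65 [ 0.6026 -0.0452  0.6023 -0.0452  0.0682] z50 [ 0.6038 -0.0589  0.6034 -0.0589  0.0694]
 dark px [310.5 139. ] z65 [ 0.4381 -0.2574  0.4394 -0.2574  0.0502] z50 [ 0.4362 -0.275   0.4376 -0.275   0.0512]
 blue [240 268] [0.5979 0.1136] [0.597  0.1229] [0.5963 0.1296]
 blue [233 333] [0.6007 0.268 ] [0.5997 0.2749] [0.599  0.2798]
 blue [329 340] [0.41   0.2734] [0.4121 0.2802] [0.4135 0.2851]
 blue [327 276] [0.4062 0.1245] [0.4083 0.1337] [0.4099 0.1402]
```

View pics/top_car.png

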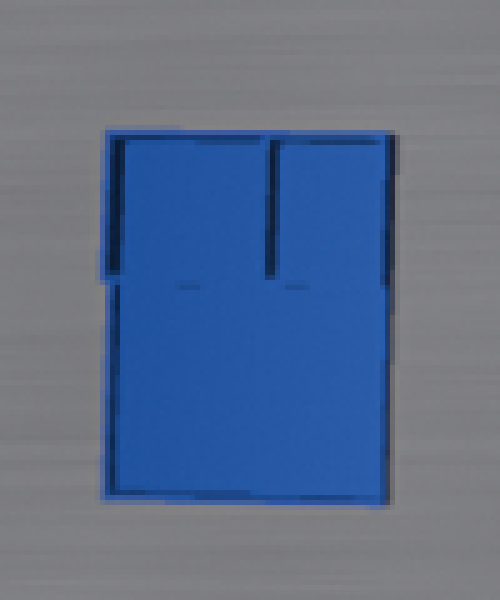

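View pics/side_car.png

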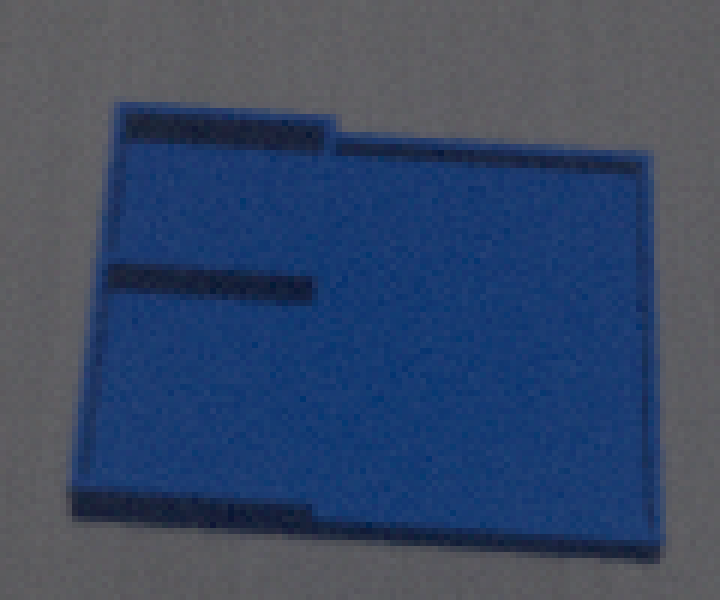

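View pics/top_obj.png

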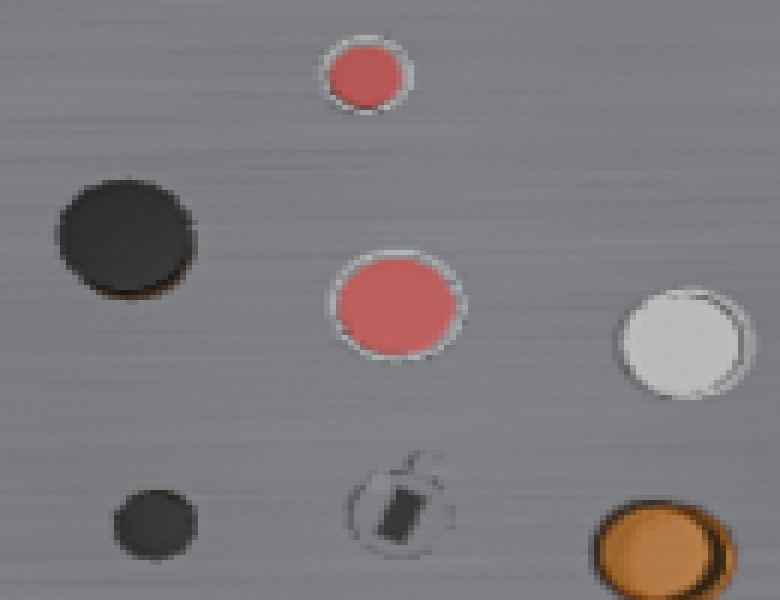

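Run:
```python
from h import *
for n in("top","side"):
    c=Cam(n); H,S,V=cv2.split(cv2.cvtColor(c.img,cv2.COLOR_BGR2HSV))
    blue=((H>100)&(H<125)&(S>120)).astype(np.uint8)
    bl=max(blobs(blue,500),key=len)
    P=c.plane(bl,0.); print(n,cv2.minAreaRect(P[:,:2].astype(np.float32)))
    if n=="top":
        for r in (165,190,200,220,240): print(r,[(i,*c.img[r,i]) for i in list(range(108,117))+list(range(162,171))])
    else:
        for col in (250,290,310): print(col,[(i,*c.img[i,col]) for i in list(range(265,282))+list(range(328,345))])
```

```text
top ((0.5061129331588745, 0.20822259783744812), (0.15733779966831207, 0.1962265968322754), 88.90670776367188)
165 [(108, np.uint8(129), np.uint8(125), np.uint8(124)), (109, np.uint8(130), np.uint8(126), np.uint8(125)), (110, np.uint8(130), np.uint8(126), np.uint8(125)), (111, np.uint8(128), np.uint8(125), np.uint8(124)), (112, np.uint8(128), np.uint8(125), np.uint8(124)), (113, np.uint8(129), np.uint8(125), np.uint8(124)), (114, np.uint8(130), np.uint8(126), np.uint8(125)), (115, np.uint8(128), np.uint8(124), np.uint8(123)), (116, np.uint8(129), np.uint8(125), np.uint8(124)), (162, np.uint8(133), np.uint8(129), np.uint8(129)), (163, np.uint8(133), np.uint8(128), np.uint8(128)), (164, np.uint8(132), np.uint8(128), np.uint8(128)), (165, np.uint8(132), np.uint8(128), np.uint8(127)), (166, np.uint8(132), np.uint8(129), np.uint8(129)), (167, np.uint8(134), np.uint8(129), np.uint8(129)), (168, np.uint8(133), np.uint8(128), np.uint8(129)), (169, np.uint8(134), np.uint8(129), np.uint8(129)), (170, np.uint8(133), np.uint8(129), np.uint8(129))]
190 [(108, np.uint8(125), np.uint8(124), np.uint8
[... 8076 characters left out ...]
(30)), (331, np.uint8(115), np.uint8(59), np.uint8(27)), (332, np.uint8(116), np.uint8(62), np.uint8(24)), (333, np.uint8(113), np.uint8(62), np.uint8(29)), (334, np.uint8(114), np.uint8(60), np.uint8(24)), (335, np.uint8(112), np.uint8(58), np.uint8(19)), (336, np.uint8(113), np.uint8(59), np.uint8(26)), (337, np.uint8(114), np.uint8(61), np.uint8(26)), (338, np.uint8(111), np.uint8(56), np.uint8(26)), (339, np.uint8(80), np.uint8(45), np.uint8(27)), (340, np.uint8(58), np.uint8(32), np.uint8(24)), (341, np.uint8(62), np.uint8(40), np.uint8(32)), (342, np.uint8(73), np.uint8(57), np.uint8(52)), (343, np.uint8(92), np.uint8(86), np.uint8(86)), (344, np.uint8(94), np.uint8(90), np.uint8(88))]
```

Run:
```python
from h import *
t=Cam("top"); s=Cam("side")
pr=lambda n,c,uv,z: print(n,c.plane([uv],z)[0,:2].round(4))
for uv,z in (((109.5,190),.024),((109.1,200),.024),((110.2,220),.014),((109.9,240),.014),((168.5,190),0),((168.3,200),0),((168.1,220),0),((167.7,240),0)): pr(("T",uv,z),t,uv,z)
for uv,z in (((250,266.6),.024),((290,272.4),.014),((310,273.4),.014),((250,337.8),0),((290,340.8),0),((310,342.2),0)): pr(("S",uv,z),s,uv,z)
B=t.img.astype(int)
for col in (120,140,150,160): print(col,[(i,B[i,col,0]-B[i,col,2]) for i in list(range(172,180))+list(range(245,254))])
B=s.img.astype(int)
for r in (285,305,325): print(r,[(i,B[r,i,0]-B[r,i,2]) for i in list(range(230,244))+list(range(324,334))])
```

```text
('T', (109.5, 190), 0.024) [0.5666 0.2771]
('T', (109.1, 200), 0.024) [0.5406 0.278 ]
('T', (110.2, 220), 0.014) [0.4885 0.2789]
('T', (109.9, 240), 0.014) [0.4364 0.2797]
('T', (168.5, 190), 0) [0.5656 0.1268]
('T', (168.3, 200), 0) [0.5392 0.1274]
('T', (168.1, 220), 0) [0.4866 0.1282]
('T', (167.7, 240), 0) [0.4342 0.1296]
('S', (250, 266.6), 0.024) [0.575  0.1249]
('S', (290, 272.4), 0.014) [0.4881 0.1285]
('S', (310, 273.4), 0.014) [0.4448 0.1289]
('S', (250, 337.8), 0) [0.5663 0.2764]
('S', (290, 340.8), 0) [0.4871 0.2788]
('S', (310, 342.2), 0) [0.4477 0.2798]
120 [(172, np.int64(5)), (173, np.int64(3)), (174, np.int64(1)), (175, np.int64(28)), (176, np.int64(103)), (177, np.int64(78)), (178, np.int64(124)), (179, np.int64(129)), (245, np.int64(128)), (246, np.int64(128)), (247, np.int64(127)), (248, np.int64(111)), (249, np.int64(116)), (250, np.int64(53)), (251, np.int64(1)), (252, np.int64(2)), (253, np.int64(3))]
140 [(172, np.int64(3)), (173, np.int64(4)), (174, np.int64(1)), (175, np.int64(1)), (176, np.int64(102)), (177, np.int64(91)), (178, np.int64(105)), (179, np.int
[... 1735 characters left out ...]
t64(89)), (325, np.int64(88)), (326, np.int64(83)), (327, np.int64(72)), (328, np.int64(80)), (329, np.int64(46)), (330, np.int64(13)), (331, np.int64(6)), (332, np.int64(6)), (333, np.int64(3))]
325 [(230, np.int64(5)), (231, np.int64(23)), (232, np.int64(62)), (233, np.int64(67)), (234, np.int64(69)), (235, np.int64(76)), (236, np.int64(88)), (237, np.int64(80)), (238, np.int64(86)), (239, np.int64(82)), (240, np.int64(86)), (241, np.int64(88)), (242, np.int64(86)), (243, np.int64(89)), (324, np.int64(86)), (325, np.int64(82)), (326, np.int64(83)), (327, np.int64(66)), (328, np.int64(73)), (329, np.int64(74)), (330, np.int64(30)), (331, np.int64(8)), (332, np.int64(3)), (333, np.int64(5))]
```

```bash
cat > car.py <<'E'
from h import *
def car():
    return np.array([CX,CY]),YAW
E
python3 - <<'E'
from h import *
t=Cam("top"); s=Cam("side")
for c,uv,z in ((t,(120,175.2),.024),(t,(140,175.5),.024),(t,(160,175.6),.024),(t,(120,250.),.014),(t,(140,250.4),.014),(t,(160,250.75),.014),(s,(235.9,285),.024),(s,(233.6,305),.024),(s,(231,325),.024),(s,(328.9,285),.014),(s,(329.2,305),.014),(s,(330,325),.014)):
    print(uv,z,c.plane([uv],z)[0,:2].round(4))
# dish outlines: bright rim
for c in (t,s):
    H,S,V=cv2.split(cv2.cvtColor(c.img,cv2.COLOR_BGR2HSV))
    for p in ((.570,-.167,.017),(.691,-.156,.015)):
        u=c.proj(p)[0]; L=np.abs(c.img.astype(int)-np.median(c.img[120:260,215:345].reshape(-1,3),0)).sum(2)>40
        x,y=u.round().astype(int); m=np.zeros_like(L); m[y-26:y+26,x-26:x+26]=L[y-26:y+26,x-26:x+26]
        for b in blobs(m,60):
            P=c.plane(b,p[2]+.001)[:,:2]; print("dish",(P.min(0)/2+P.max(0)/2).round(4),(P.max(0)-P.min(0)).round(4))
# cap by two views: fit cap top in side
E
```

```text
(120, 175.2) 0.024 [0.6048 0.2493]
(140, 175.5) 0.024 [0.6029 0.196 ]
(160, 175.6) 0.024 [0.6017 0.1433]
(120, 250.0) 0.014 [0.4102 0.2527]
(140, 250.4) 0.014 [0.409  0.1994]
(160, 250.75) 0.014 [0.4077 0.1467]
(235.9, 285) 0.024 [0.6018 0.1722]
(233.6, 305) 0.024 [0.6028 0.2191]
(231, 325) 0.024 [0.6043 0.2632]
(328.9, 285) 0.014 [0.4055 0.156 ]
(329.2, 305) 0.014 [0.4075 0.2036]
(330, 325) 0.014 [0.4083 0.2483]
dish [ 0.5712 -0.1674] [0.0547 0.0595]
dish [ 0.6919 -0.1572] [0.0399 0.0394]
dish [ 0.6032 -0.0993] [0.057  0.0496]
dish [ 0.569  -0.1604] [0.0577 0.0702]
dish [ 0.6282 -0.0969] [0.019  0.0483]
dish [ 0.6909 -0.15  ] [0.0407 0.0512]
```

```bash
cat > plan.py <<'E'
from h import *
import json,sys
# state: commanded pose {p:[m],yaw}
def load(): return json.load(open("cmd.json"))
def plan(way,step=46,ang=8.2):
    """way: list of (x,y,z m, yaw, opening) -> rows as (shift mm, turn deg), from cmd"""
    c=load(); p0=np.array(c["p"]); y0=c["yaw"]; R=Rm(y0); p=p0.copy(); y=y0; n=0
    for (x,yy,z,yaw) in way:
        q=np.array([x,yy,z]); k=max(1,int(np.ceil(max(np.linalg.norm(q-p)*1000/step,abs(yaw-y)/ang))))
        for i in range(1,k+1):
            s=R.T@(p+(q-p)*i/k-p0)*1000; t=-(y+(yaw-y)*i/k-y0); n+=1
            print(n,"[[%.1f,%.1f,%.1f],[%.1f,0,0]]"%(*s,t))
        p,y=q,yaw
def apply(s,t):
    c=load(); R=Rm(c["yaw"]); c["p"]=list(np.array(c["p"])+R@np.array(s)/1000); c["yaw"]-=t; json.dump(c,open("cmd.json","w"))
    st=bot.read_state(); Rt=st["tcp_rot"]; print("cmd",np.round(c["p"],4),round(c["yaw"],2),"meas",st["position"].round(4),np.degrees(np.arctan2(Rt[1,1],Rt[0,1])).round(2),"F",st["force"].round(1),"op",round(st["opening"],3),"t",st["time_s"])
E
echo '{"p":[0.279,-0.559,0.223],"yaw":-63.484}'>cmd.json
python3 -c "
from plan import *
plan([(.602,-.054,.12,0)])"
```

```text
1 [[7.4,-22.0,-36.7],[-4.5,0,0]]
2 [[14.7,-44.0,-73.5],[-9.1,0,0]]
3 [[22.1,-65.9,-110.2],[-13.6,0,0]]
4 [[29.4,-87.9,-147.0],[-18.1,0,0]]
5 [[36.8,-109.9,-183.7],[-22.7,0,0]]
6 [[44.1,-131.9,-220.5],[-27.2,0,0]]
7 [[51.5,-153.8,-257.2],[-31.7,0,0]]
8 [[58.9,-175.8,-294.0],[-36.3,0,0]]
9 [[66.2,-197.8,-330.7],[-40.8,0,0]]
10 [[73.6,-219.8,-367.5],[-45.3,0,0]]
11 [[80.9,-241.7,-404.2],[-49.9,0,0]]
12 [[88.3,-263.7,-441.0],[-54.4,0,0]]
13 [[95.6,-285.7,-477.7],[-58.9,0,0]]
14 [[103.0,-307.7,-514.5],[-63.5,0,0]]
```

Emit:
play_rows:
  motion:
    - [[7, -22, -37], [-4.5, 0, 0], 1]
    - [[14, -44, -74], [-9, 0, 0], 1]
    - [[21, -66, -110], [-13.5, 0, 0], 1]
    - [[28, -88, -147], [-18, 0, 0], 1]
    - [[35, -110, -184], [-22.5, 0, 0], 1]
    - [[42, -132, -220], [-27, 0, 0], 1]
    - [[49, -154, -257], [-31.5, 0, 0], 1]
    - [[56, -176, -294], [-36, 0, 0], 1]

```text
time_s: 1.3
position: [0.4645, -0.2692, 0.1666]
tcp_rot: [[0.001, 0.888, -0.459], [-0.001, -0.459, -0.888], [-1.0, 0.001, 0.0]]
force: [0.7, -1.4, 0.7]
opening: 0.997
```

```bash
python3 -c "
from plan import *
apply([56,-176,-294],-36)
plan([(.602,-.054,.12,0),(.602,-.054,.12,0)])"
```

```text
cmd [ 0.4635 -0.2703  0.167 ] -27.48 meas [ 0.4645 -0.2692  0.1666] -27.32 F [ 0.7 -1.4  0.7] op 0.997 t 1.3
1 [[7.8,3.8,-42.6],[-4.6,0,0]]
2 [[15.7,7.7,-85.3],[-9.2,0,0]]
3 [[23.5,11.5,-127.9],[-13.7,0,0]]
4 [[31.3,15.4,-170.5],[-18.3,0,0]]
5 [[39.2,19.2,-213.1],[-22.9,0,0]]
6 [[47.0,23.1,-255.8],[-27.5,0,0]]
7 [[47.0,23.1,-255.8],[-27.5,0,0]]
```

Emit:
play_rows:
  motion:
    - [[8, 4, -43], [-4.6, 0, 0], 1]
    - [[16, 8, -85], [-9.2, 0, 0], 1]
    - [[24, 12, -128], [-13.8, 0, 0], 1]
    - [[31, 15, -171], [-18.4, 0, 0], 1]
    - [[39, 19, -213], [-23, 0, 0], 1]
    - [[47, 23, -256], [-27.5, 0, 0], 1]
    - [[47, 23, -256], [-27.5, 0, 0], 1]

```text
time_s: 2.0
position: [0.6042, -0.0494, 0.1187]
tcp_rot: [[0.001, 1.0, 0.007], [0.001, 0.007, -1.0], [-1.0, 0.001, -0.001]]
force: [-0.2, 0.5, 1.1]
opening: 1.002
```

```bash
python3 -c "
from plan import *
apply([47,23,-256],-27.5)
plan([(.602,-.054,.036,0)],step=30)
c=Cam('side'); cv2.imwrite('pics/s1.png',cv2.resize(c.img[120:225,180:330],(800,560)))"
```

```text
cmd [ 0.602  -0.0538  0.12  ] 0.02 meas [ 0.6042 -0.0494  0.1187] 0.39 F [-0.2  0.5  1.1] op 1.002 t 2.0
1 [[28.0,-0.0,0.1],[0.0,0,0]]
2 [[56.0,-0.0,0.2],[0.0,0,0]]
3 [[84.0,-0.0,0.2],[0.0,0,0]]
```

View pics/s1.png

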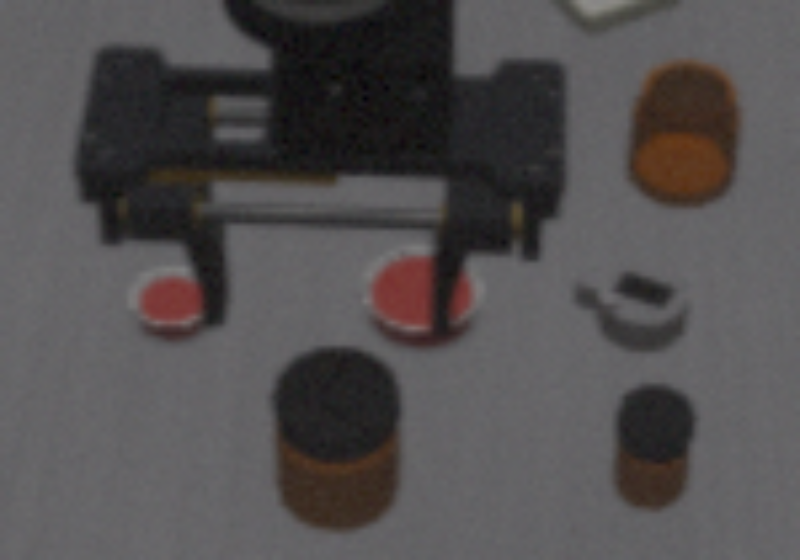

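Emit:
play_rows:
  motion:
    - [[0, 0, 0], [0, 0, 0], 1]
    - [[28, 0, 0], [0, 0, 0], 1]
    - [[58, 0, 0], [0, 0, 0], 1]
    - [[88, 0, 0], [0, 0, 0], 1]
    - [[88, 0, 0], [0, 0, 0], 1]

```text
time_s: 2.55
position: [0.5984, -0.055, 0.0284]
tcp_rot: [[-0.008, 1.0, -0.003], [0.002, -0.003, -1.0], [-1.0, -0.008, -0.002]]
force: [-0.3, -0.3, -0.3]
opening: 1.001
```

```bash
python3 -c "
from plan import *
apply([88,0,0],0)
c=Cam('side'); cv2.imwrite('pics/s2.png',cv2.resize(c.img[120:225,180:330],(800,560)))
c=Cam('top'); cv2.imwrite('pics/t2.png',cv2.resize(c.img[125:245,185:335],(750,600)))"
```

```text
cmd [ 0.602  -0.0538  0.032 ] 0.02 meas [ 0.5984 -0.055   0.0284] -0.15 F [-0.3 -0.3 -0.3] op 1.001 t 2.55
```

View pics/s2.png

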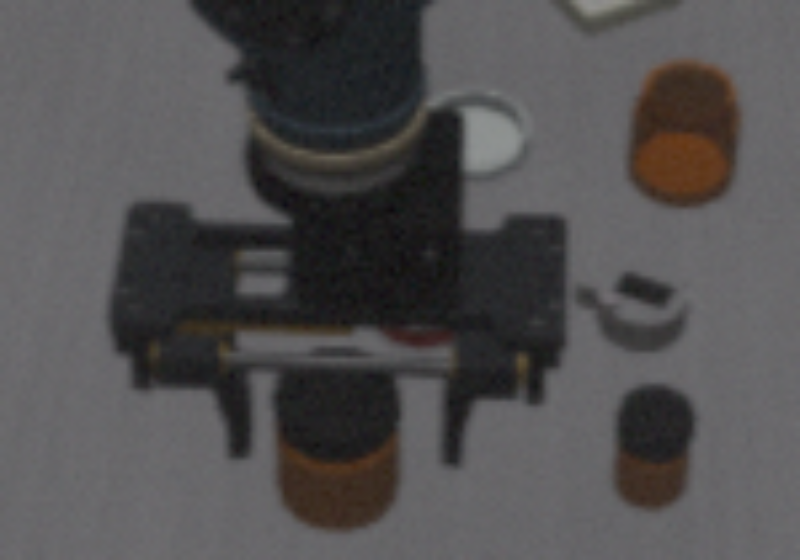

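View pics/t2.png

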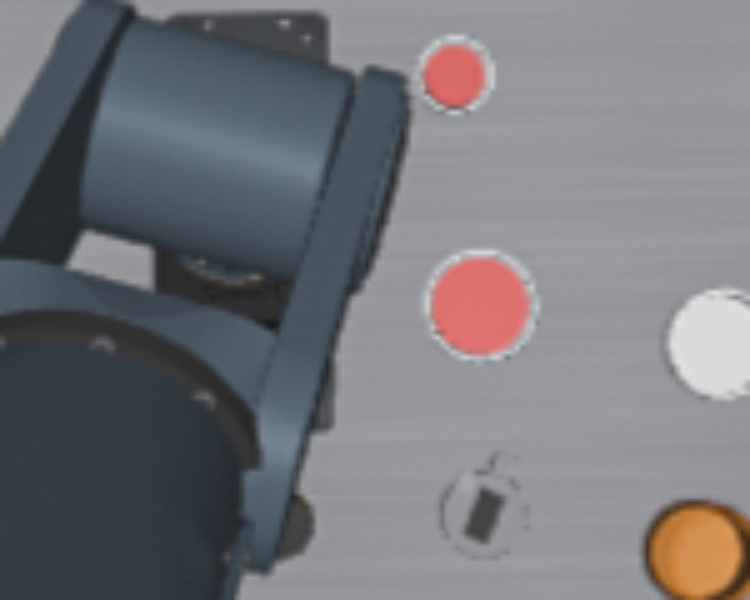

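Emit:
play_rows:
  motion:
    - [[0, 0, 0], [0, 0, 0], 1]
    - [[0, 0, 0], [0, 0, 0], 1]

```text
time_s: 2.85
position: [0.6033, -0.0547, 0.0335]
tcp_rot: [[0.003, 1.0, -0.0], [-0.001, -0.0, -1.0], [-1.0, 0.003, 0.001]]
force: [-0.5, 0.7, 0.2]
opening: 1.003
```

```bash
python3 -c "
from plan import *
apply([0,0,0],0)
c=Cam('side'); cv2.imwrite('pics/s3.png',cv2.resize(c.img[170:225,210:300],(810,495)))
B=c.img
for r in (203,): print([(i,*map(int,B[r,i])) for i in range(218,272)])"
```

```text
cmd [ 0.602  -0.0538  0.032 ] 0.02 meas [ 0.6033 -0.0547  0.0335] -0.01 F [-0.5  0.7  0.2] op 1.003 t 2.85
[(218, 106, 103, 106), (219, 103, 104, 104), (220, 83, 79, 79), (221, 48, 49, 50), (222, 43, 41, 42), (223, 51, 47, 53), (224, 71, 72, 69), (225, 96, 93, 95), (226, 102, 99, 100), (227, 101, 100, 101), (228, 104, 102, 103), (229, 104, 104, 102), (230, 100, 99, 102), (231, 77, 78, 83), (232, 42, 52, 70), (233, 26, 41, 58), (234, 31, 37, 42), (235, 31, 29, 33), (236, 34, 31, 32), (237, 31, 28, 30), (238, 31, 29, 27), (239, 20, 18, 22), (240, 31, 21, 31), (241, 34, 27, 26), (242, 29, 30, 30), (243, 30, 24, 29), (244, 26, 30, 31), (245, 31, 32, 30), (246, 28, 28, 30), (247, 21, 22, 17), (248, 28, 28, 31), (249, 23, 32, 30), (250, 31, 33, 33), (251, 36, 40, 50), (252, 32, 46, 66), (253, 40, 52, 75), (254, 59, 65, 78), (255, 93, 92, 94), (256, 102, 100, 101), (257, 102, 101, 100), (258, 105, 102, 102), (259, 101, 100, 102), (260, 86, 81, 83), (261, 55, 52, 55), (262, 36, 35, 34), (263, 35, 31, 34), (264, 69, 68, 71), (265, 92, 91, 92), (266, 104, 101, 103), (267, 106, 105, 106), (268, 106, 103, 105), (269, 104, 101, 100), (270, 103, 102, 102), (271, 104, 102, 102)]
```

View pics/s3.png

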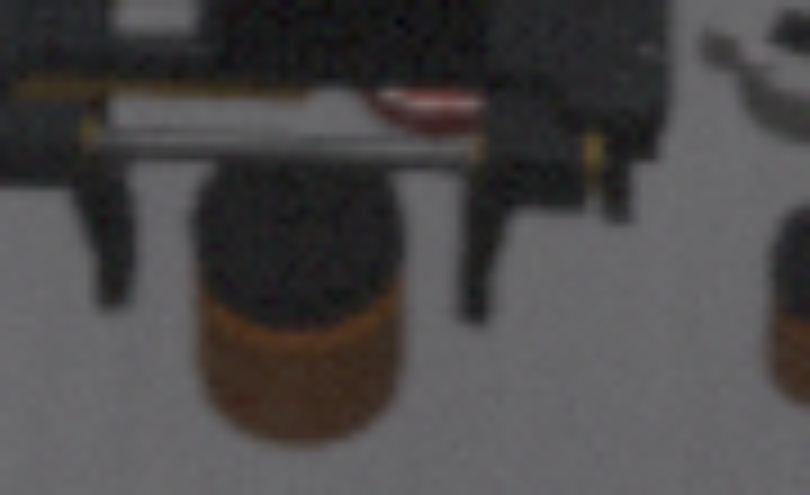

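Emit:
play_rows:
  motion:
    - [[0, 0, 0], [0, 0, 0], 0.4]
    - [[0, 0, 0], [0, 0, 0], 0.4]
    - [[0, 0, 0], [0, 0, 0], 0.4]
    - [[0, 0, 0], [0, 0, 0], 0.4]
    - [[0, 0, 0], [0, 0, 0], 0.4]
    - [[0, 0, 0], [0, 0, 0], 0.4]

```text
time_s: 3.5
position: [0.6021, -0.0539, 0.0315]
tcp_rot: [[-0.0, 1.0, 0.0], [0.0, 0.0, -1.0], [-1.0, -0.0, -0.0]]
force: [-0.2, 0.4, 0.4]
opening: 0.636
```

```bash
python3 -c "
from plan import *
apply([0,0,0],0)
plan([(.602,-.054,.14,0),(.5632,.233,.14,-1.3)],step=40)"
```

```text
cmd [ 0.602  -0.0538  0.032 ] 0.02 meas [ 0.6021 -0.0539  0.0315] 0.02 F [-0.2  0.4  0.4] op 0.636 t 3.5
1 [[-36.0,-0.0,0.1],[0.0,0,0]]
2 [[-72.0,-0.0,0.2],[0.0,0,0]]
3 [[-108.0,-0.0,0.2],[0.0,0,0]]
4 [[-108.0,-4.9,-35.6],[0.2,0,0]]
5 [[-108.0,-9.7,-71.5],[0.3,0,0]]
6 [[-108.0,-14.6,-107.4],[0.5,0,0]]
7 [[-108.0,-19.4,-143.3],[0.7,0,0]]
8 [[-108.0,-24.2,-179.1],[0.8,0,0]]
9 [[-108.0,-29.1,-215.0],[1.0,0,0]]
10 [[-108.0,-33.9,-250.9],[1.2,0,0]]
11 [[-108.0,-38.8,-286.8],[1.3,0,0]]
```

Emit:
play_rows:
  motion:
    - [[-15, 0, 0], [0, 0, 0], 0.4]
    - [[-40, 0, 0], [0, 0, 0], 0.4]
    - [[-65, 0, 0], [0, 0, 0], 0.4]
    - [[-80, 0, -10], [0, 0, 0], 0.4]
    - [[-90, -4, -35], [0, 0, 0], 0.4]
    - [[-90, -9, -70], [0.3, 0, 0], 0.4]
    - [[-90, -14, -105], [0.5, 0, 0], 0.4]
    - [[-90, -19, -140], [0.7, 0, 0], 0.4]

```text
time_s: 4.3
position: [0.5823, 0.0878, 0.1221]
tcp_rot: [[-0.0, 1.0, -0.013], [0.0, -0.013, -1.0], [-1.0, -0.0, -0.0]]
force: [0.4, 0.5, -1.3]
opening: 0.636
```

```bash
python3 -c "
from plan import *
apply([-90,-19,-140],.7)
plan([(.5632,.233,.12,-1.3)],step=40)"
```

```text
cmd [0.583  0.0862 0.122 ] -0.68 meas [0.5823 0.0878 0.1221] -0.72 F [ 0.4  0.5 -1.3] op 0.636 t 4.3
1 [[0.5,-5.4,-36.6],[0.2,0,0]]
2 [[1.0,-10.8,-73.3],[0.3,0,0]]
3 [[1.5,-16.2,-109.9],[0.5,0,0]]
4 [[2.0,-21.6,-146.5],[0.6,0,0]]
```

Emit:
play_rows:
  motion:
    - [[0, -5, -37], [0.2, 0, 0], 0.4]
    - [[0, -11, -74], [0.4, 0, 0], 0.4]
    - [[0, -17, -110], [0.6, 0, 0], 0.4]
    - [[2, -20, -138], [0.6, 0, 0], 0.4]
    - [[10, -21.5, -146.5], [0.6, 0, 0], 0.4]
    - [[30, -21.5, -146.5], [0.6, 0, 0], 0.4]
    - [[50, -21.5, -146.5], [0.6, 0, 0], 0.4]
    - [[50, -21.5, -146.5], [0.6, 0, 0], 0.4]

```text
time_s: 5.1
position: [0.5605, 0.232, 0.0688]
tcp_rot: [[-0.007, 1.0, -0.022], [-0.002, -0.022, -1.0], [-1.0, -0.007, 0.002]]
force: [-0.0, -0.1, -2.0]
opening: 0.637
```

```bash
python3 -c "
from plan import *
apply([50,-21.5,-146.5],.6)
c=Cam('side'); cv2.imwrite('pics/s4.png',cv2.resize(c.img[225:355,200:360],(800,600)))
c=Cam('top'); cv2.imwrite('pics/t4.png',cv2.resize(c.img[125:275,50:250],(800,600)))"
```

```text
cmd [0.5633 0.233  0.072 ] -1.28 meas [0.5605 0.232  0.0688] -1.28 F [-0.  -0.1 -2. ] op 0.637 t 5.1
```

View pics/s4.png

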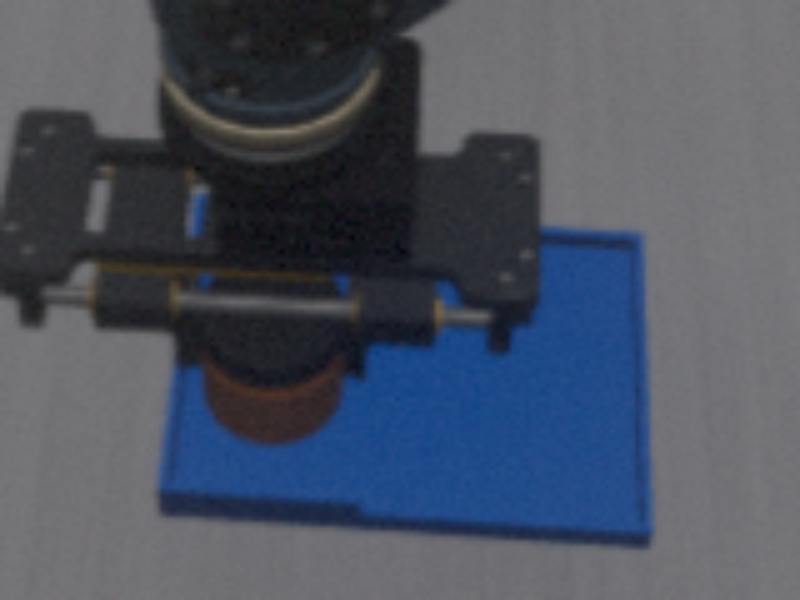

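View pics/t4.png

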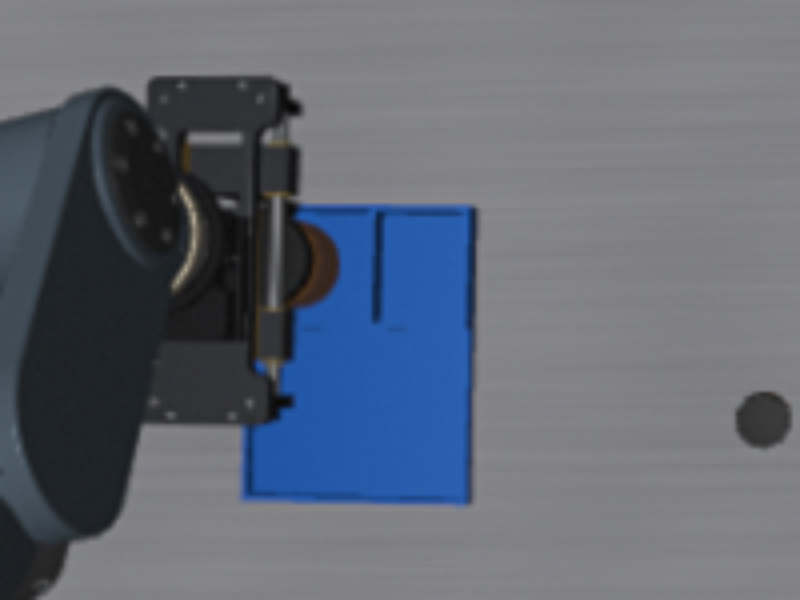

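Emit:
play_rows:
  motion:
    - [[0, 0, 0], [0, 0, 0], 0.4]
    - [[12, 0, 0], [0, 0, 0], 0.4]
    - [[24, 0, 0], [0, 0, 0], 0.4]
    - [[31, 0, 0], [0, 0, 0], 0.4]
    - [[34, 0, 0], [0, 0, 0], 0.4]
    - [[35, 0, 0], [0, 0, 0], 0.4]
    - [[35, 0, 0], [0, 0, 0], 0.4]

```text
time_s: 5.9
position: [0.5628, 0.2326, 0.0365]
tcp_rot: [[-0.001, 1.0, -0.022], [-0.0, -0.022, -1.0], [-1.0, -0.001, 0.0]]
force: [-0.8, -0.5, -0.9]
opening: 0.635
```

```bash
python3 -c "
from plan import *
apply([35,0,0],0)"
```

```text
cmd [0.5633 0.233  0.037 ] -1.28 meas [0.5628 0.2326 0.0365] -1.28 F [-0.8 -0.5 -0.9] op 0.635 t 5.9
```

Emit:
play_rows:
  motion:
    - [[0.5, 0, 0], [0, 0, 0], 0.4]
    - [[1, 0, 0], [0, 0, 0], 0.4]
    - [[1, 0, 0], [0, 0, 0], 0.4]

```text
time_s: 6.2
position: [0.563, 0.2327, 0.0365]
tcp_rot: [[-0.001, 1.0, -0.022], [-0.0, -0.022, -1.0], [-1.0, -0.001, 0.0]]
force: [-3.4, -0.3, 7.2]
opening: 0.631
```

```bash
python3 -c "
from plan import *
apply([1,0,0],0)"
```

```text
cmd [0.5633 0.233  0.036 ] -1.28 meas [0.563  0.2327 0.0365] -1.27 F [-3.4 -0.3  7.2] op 0.631 t 6.2
```

Contact, 7 N: seated. Release and rise.

Emit:
play_rows:
  motion:
    - [[0, 0, 0], [0, 0, 0], 0.9]
    - [[0, 0, 0], [0, 0, 0], 1]
    - [[0, 0, 0], [0, 0, 0], 1]
    - [[0, 0, 0], [0, 0, 0], 1]
    - [[-25, 0, 0], [0, 0, 0], 1]
    - [[-60, 0, 0], [0, 0, 0], 1]
    - [[-84, 0, 10], [0, 0, 0], 1]
    - [[-84, 0, 40], [0, 0, 0], 1]

```text
time_s: 7.0
position: [0.5655, 0.1949, 0.1233]
tcp_rot: [[0.009, 1.0, -0.019], [0.002, -0.019, -1.0], [-1.0, 0.009, -0.002]]
force: [0.5, -0.1, 0.4]
opening: 0.996
```

```bash
python3 -c "
from plan import *
apply([-84,0,40],0)
plan([(.4625,-.063,.12,0)],step=45)
c=Cam('side'); cv2.imwrite('pics/s5.png',cv2.resize(c.img[225:355,200:360],(800,600)))"
```

```text
cmd [0.5624 0.193  0.12  ] -1.28 meas [0.5655 0.1949 0.1233] -1.1 F [ 0.5 -0.1  0.4] op 0.996 t 7.0
1 [[0.0,-13.4,36.9],[-0.2,0,0]]
2 [[0.0,-26.9,73.8],[-0.4,0,0]]
3 [[0.0,-40.3,110.6],[-0.6,0,0]]
4 [[0.0,-53.8,147.5],[-0.7,0,0]]
5 [[0.0,-67.2,184.4],[-0.9,0,0]]
6 [[0.0,-80.7,221.3],[-1.1,0,0]]
7 [[0.0,-94.1,258.2],[-1.3,0,0]]
```

View pics/s5.png

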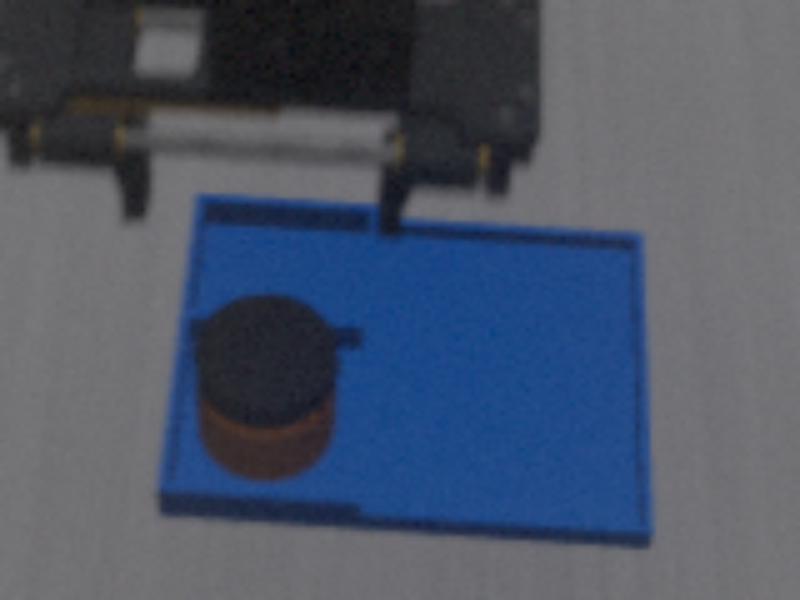

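Emit:
play_rows:
  motion:
    - [[0, -13, 37], [-0.2, 0, 0], 1]
    - [[0, -27, 74], [-0.4, 0, 0], 1]
    - [[0, -40, 111], [-0.6, 0, 0], 1]
    - [[0, -54, 148], [-0.8, 0, 0], 1]
    - [[0, -67, 184], [-1, 0, 0], 1]
    - [[0, -81, 222], [-1.2, 0, 0], 0.8]
    - [[0, -94, 258], [-1.3, 0, 0], 0.7]
    - [[0, -94, 258], [-1.3, 0, 0], 0.7]

```text
time_s: 7.85
position: [0.4616, -0.0665, 0.1194]
tcp_rot: [[-0.001, 1.0, -0.005], [-0.001, -0.005, -1.0], [-1.0, -0.001, 0.001]]
force: [0.3, 0.6, -0.7]
opening: 0.811
```

Emit:
play_rows:
  motion:
    - [[10, 0, 0], [0, 0, 0], 0.7]
    - [[40, 0, 0], [0, 0, 0], 0.7]
    - [[70, 0, 0], [0, 0, 0], 0.7]
    - [[88, 0, 0], [0, 0, 0], 0.7]
    - [[94, 0, 0], [0, 0, 0], 0.7]
    - [[94, 0, 0], [0, 0, 0], 0.7]
    - [[94, 0, 0], [0, 0, 0], 0.7]

```text
time_s: 8.55
position: [0.4632, -0.0625, 0.0258]
tcp_rot: [[0.001, 1.0, 0.001], [-0.0, 0.001, -1.0], [-1.0, 0.001, 0.0]]
force: [-0.6, -0.3, -0.5]
opening: 0.698
```

```bash
python3 -c "
from plan import *
apply([0,-94,258],-1.3)
apply([94,0,0],0)
c=Cam('side'); cv2.imwrite('pics/s6.png',cv2.resize(c.img[160:230,260:350],(810,630)[:2]) if 0 else cv2.resize(c.img[165:230,260:350],(800,578)))"
```

```text
cmd [ 0.4626 -0.0628  0.12  ] 0.02 meas [ 0.4632 -0.0625  0.0258] 0.08 F [-0.6 -0.3 -0.5] op 0.698 t 8.55
cmd [ 0.4626 -0.0628  0.026 ] 0.02 meas [ 0.4632 -0.0625  0.0258] 0.08 F [-0.6 -0.3 -0.5] op 0.698 t 8.55
```

View pics/s6.png

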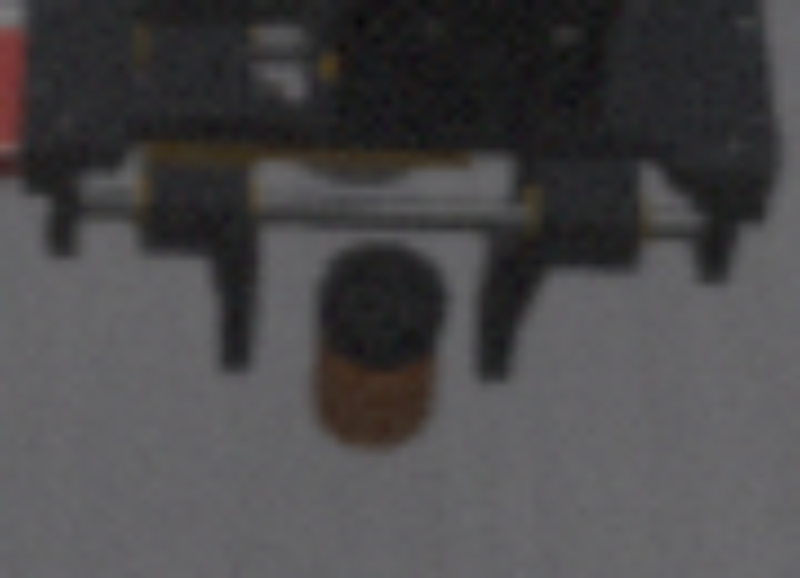

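Emit:
play_rows:
  motion:
    - [[0, -2.5, 0], [0, 0, 0], 0.6]
    - [[0, -2.5, 0], [0, 0, 0], 0.55]
    - [[0, -2.5, 0], [0, 0, 0], 0.5]
    - [[0, -2.5, 0], [0, 0, 0], 0.5]

```text
time_s: 9.0
position: [0.4604, -0.0632, 0.0259]
tcp_rot: [[0.001, 1.0, 0.0], [-0.0, 0.0, -1.0], [-1.0, 0.001, 0.0]]
force: [0.1, -0.8, -0.8]
opening: 0.517
```

```bash
python3 -c "
from plan import *
apply([0,-2.5,0],0)
c=Cam('side'); cv2.imwrite('pics/s7.png',cv2.resize(c.img[165:230,260:350],(800,578)))"
```

```text
cmd [ 0.4601 -0.0628  0.026 ] 0.02 meas [ 0.4604 -0.0632  0.0259] 0.0 F [ 0.1 -0.8 -0.8] op 0.517 t 9.0
```

View pics/s7.png

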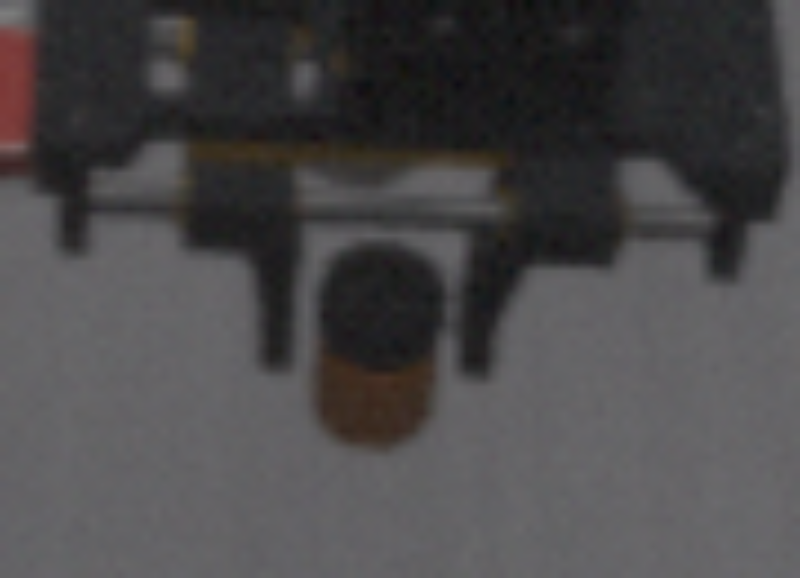

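Emit:
play_rows:
  motion:
    - [[0, 0, 0], [0, 0, 0], 0.2]
    - [[0, 0, 0], [0, 0, 0], 0.2]
    - [[0, 0, 0], [0, 0, 0], 0.2]
    - [[0, 0, 0], [0, 0, 0], 0.2]
    - [[0, 0, 0], [0, 0, 0], 0.2]

```text
time_s: 9.55
position: [0.4601, -0.0631, 0.0255]
tcp_rot: [[-0.0, 1.0, 0.0], [0.0, 0.0, -1.0], [-1.0, -0.0, -0.0]]
force: [0.2, -0.5, 1.8]
opening: 0.384
```

```bash
python3 -c "
from plan import *
apply([0,0,0],0)
plan([(.4601,-.0628,.12,0),(.5615,.160,.12,-1.3)],step=40)"
```

```text
cmd [ 0.4601 -0.0628  0.026 ] 0.02 meas [ 0.4601 -0.0631  0.0255] 0.02 F [ 0.2 -0.5  1.8] op 0.384 t 9.55
1 [[-31.3,-0.0,-0.0],[0.0,0,0]]
2 [[-62.7,-0.0,-0.0],[0.0,0,0]]
3 [[-94.0,-0.0,-0.0],[0.0,0,0]]
4 [[-94.0,14.5,-31.9],[0.2,0,0]]
5 [[-94.0,29.0,-63.7],[0.4,0,0]]
6 [[-94.0,43.5,-95.5],[0.6,0,0]]
7 [[-94.0,58.0,-127.3],[0.8,0,0]]
8 [[-94.0,72.5,-159.2],[0.9,0,0]]
9 [[-94.0,87.0,-191.0],[1.1,0,0]]
10 [[-94.0,101.5,-222.8],[1.3,0,0]]
```

Emit:
play_rows:
  motion:
    - [[-15, 0, 0], [0, 0, 0], 0.2]
    - [[-40, 0, 0], [0, 0, 0], 0.2]
    - [[-70, 2, -4], [0, 0, 0], 0.2]
    - [[-94, 12, -25], [0, 0, 0], 0.2]
    - [[-94, 27, -60], [0.3, 0, 0], 0.2]
    - [[-94, 43, -95], [0.5, 0, 0], 0.2]
    - [[-94, 59, -130], [0.7, 0, 0], 0.2]
    - [[-94, 75, -165], [0.9, 0, 0], 0.2]

```text
time_s: 10.35
position: [0.5353, 0.1035, 0.1195]
tcp_rot: [[-0.0, 1.0, -0.016], [-0.0, -0.016, -1.0], [-1.0, -0.0, 0.0]]
force: [0.5, -0.0, -1.2]
opening: 0.381
```

```bash
python3 -c "
from plan import *
apply([-94,75,-165],.9)
plan([(.5615,.160,.12,-1.3),(.5615,.16,.031,-1.3)],step=40)"
```

```text
cmd [0.5351 0.1022 0.12  ] -0.88 meas [0.5353 0.1035 0.1195] -0.9 F [ 0.5 -0.  -1.2] op 0.381 t 10.35
1 [[0.0,12.8,-29.1],[0.2,0,0]]
2 [[0.0,25.5,-58.2],[0.4,0,0]]
3 [[29.7,25.5,-58.2],[0.4,0,0]]
4 [[59.3,25.5,-58.2],[0.4,0,0]]
5 [[89.0,25.5,-58.2],[0.4,0,0]]
```

Emit:
play_rows:
  motion:
    - [[0, 13, -29], [0.2, 0, 0], 0.2]
    - [[0, 23, -52], [0.4, 0, 0], 0.2]
    - [[5, 25.5, -58], [0.4, 0, 0], 0.2]
    - [[25, 25.5, -58], [0.4, 0, 0], 0.2]
    - [[45, 25.5, -58], [0.4, 0, 0], 0.2]
    - [[55, 25.5, -58], [0.4, 0, 0], 0.2]
    - [[55, 25.5, -58], [0.4, 0, 0], 0.2]
    - [[55, 25.5, -58], [0.4, 0, 0], 0.2]

```text
time_s: 11.15
position: [0.5615, 0.159, 0.0646]
tcp_rot: [[-0.0, 1.0, -0.023], [-0.0, -0.023, -1.0], [-1.0, -0.0, 0.0]]
force: [-0.3, -0.0, -1.3]
opening: 0.378
```

```bash
python3 -c "
from plan import *
apply([55,25.5,-58],.4)
c=Cam('side'); cv2.imwrite('pics/s8.png',cv2.resize(c.img[225:355,200:360],(800,600)))
c=Cam('top'); cv2.imwrite('pics/t8.png',cv2.resize(c.img[125:275,50:250],(800,600)))"
```

```text
cmd [0.5615 0.1598 0.065 ] -1.28 meas [0.5615 0.159  0.0646] -1.32 F [-0.3 -0.  -1.3] op 0.378 t 11.15
```

View pics/s8.png

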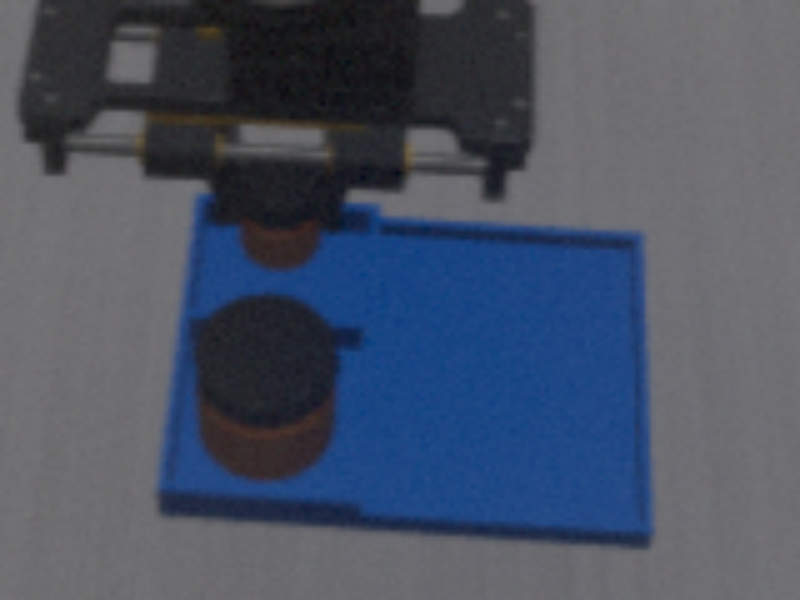

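View pics/t8.png

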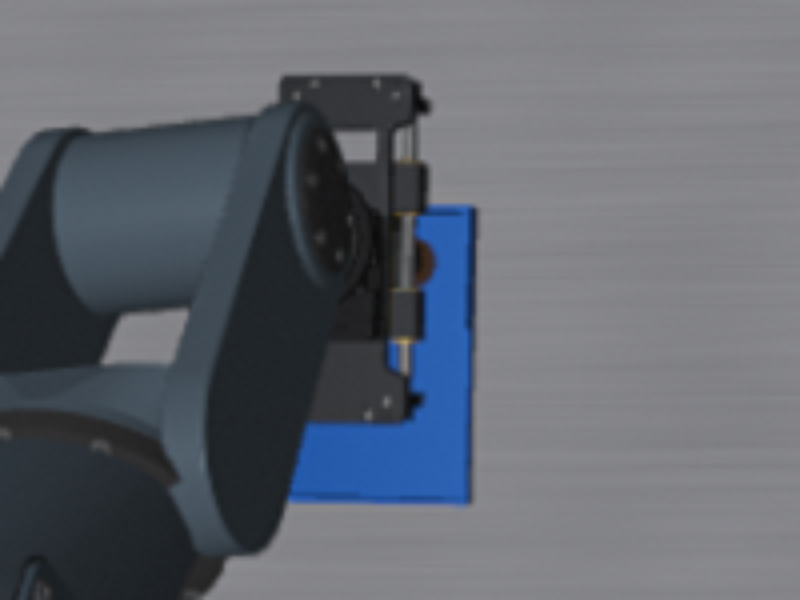

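Emit:
play_rows:
  motion:
    - [[12, 0, 0], [0, 0, 0], 0.2]
    - [[24, 0, 0], [0, 0, 0], 0.2]
    - [[31, 0, 0], [0, 0, 0], 0.2]
    - [[33, 0, 0], [0, 0, 0], 0.2]
    - [[34, 0, 0], [0, 0, 0], 0.2]
    - [[34.5, 0, 0], [0, 0, 0], 0.2]
    - [[34.5, 0, 0], [0, 0, 0], 0.2]

```text
time_s: 11.95
position: [0.5603, 0.1595, 0.0305]
tcp_rot: [[-0.002, 1.0, -0.022], [-0.0, -0.022, -1.0], [-1.0, -0.002, 0.0]]
force: [-3.3, -0.9, 5.8]
opening: 0.378
```

```bash
python3 -c "
from plan import *
apply([34.5,0,0],0)"
```

```text
cmd [0.5615 0.1598 0.0305] -1.28 meas [0.5603 0.1595 0.0305] -1.26 F [-3.3 -0.9  5.8] op 0.378 t 11.95
```

Emit:
play_rows:
  motion:
    - [[0, 0, 0], [0, 0, 0], 0.6]
    - [[0, 0, 0], [0, 0, 0], 0.75]
    - [[0, 0, 0], [0, 0, 0], 0.75]
    - [[0, 0, 0], [0, 0, 0], 0.75]
    - [[-25, 0, 0], [0, 0, 0], 0.75]
    - [[-60, 0, 0], [0, 0, 0], 0.9]
    - [[-84.5, 0, 15], [8, 0, 0], 1]
    - [[-84.5, 0, 50], [16, 0, 0], 1]

```text
time_s: 12.75
position: [0.5633, 0.1112, 0.1182]
tcp_rot: [[0.009, 0.954, -0.299], [0.001, -0.299, -0.954], [-1.0, 0.008, -0.003]]
force: [0.2, -1.6, -0.1]
opening: 0.932
```

```bash
python3 -c "
from plan import *
apply([-84.5,0,50],16)
plan([(.5705,-.1672,.105,-90)],step=40)
c=Cam('side'); cv2.imwrite('pics/s9.png',cv2.resize(c.img[225:355,200:360],(800,600)))"
```

```text
cmd [0.5603 0.1098 0.115 ] -17.28 meas [0.5633 0.1112 0.1182] -17.39 F [ 0.2 -1.6 -0.1] op 0.932 t 12.75
1 [[1.1,10.2,29.1],[8.1,0,0]]
2 [[2.2,20.4,58.1],[16.2,0,0]]
3 [[3.3,30.7,87.2],[24.2,0,0]]
4 [[4.4,40.9,116.2],[32.3,0,0]]
5 [[5.6,51.1,145.3],[40.4,0,0]]
6 [[6.7,61.3,174.3],[48.5,0,0]]
7 [[7.8,71.6,203.4],[56.6,0,0]]
8 [[8.9,81.8,232.4],[64.6,0,0]]
9 [[10.0,92.0,261.5],[72.7,0,0]]
```

View pics/s9.png

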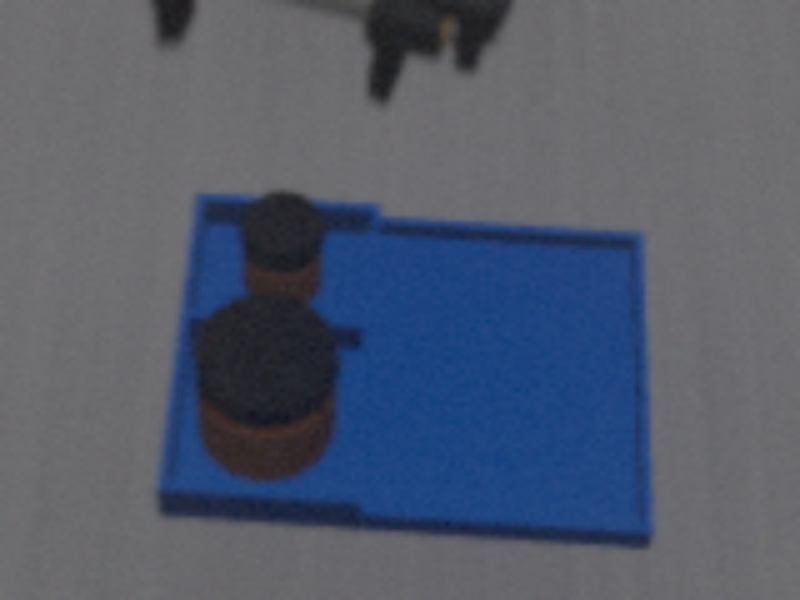

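Both jars stand upright in their pockets (crop px: small (283,250), large (265,385)). On to the large dish.

Emit:
play_rows:
  motion:
    - [[0, 10, 29], [8, 0, 0], 1]
    - [[0, 20, 58], [16, 0, 0], 1]
    - [[0, 31, 87], [24, 0, 0], 1]
    - [[0, 41, 116], [32, 0, 0], 1]
    - [[0, 51, 145], [40, 0, 0], 1]
    - [[0, 61, 174], [48, 0, 0], 1]
    - [[0, 72, 203], [56, 0, 0], 1]
    - [[0, 82, 232], [64, 0, 0], 1]

```text
time_s: 13.6
position: [0.5696, -0.1376, 0.1142]
tcp_rot: [[-0.0, 0.146, -0.989], [0.0, -0.989, -0.146], [-1.0, -0.0, 0.0]]
force: [0.3, 0.6, 0.3]
opening: 0.996
```

```bash
python3 -c "
from plan import *
apply([0,82,232],64)
plan([(.5705,-.1670,.06,-90),(.5705,-.1670,.004,-90)],step=40)"
```

```text
cmd [ 0.5697 -0.1361  0.115 ] -81.28 meas [ 0.5696 -0.1376  0.1142] -81.6 F [0.3 0.6 0.3] op 0.996 t 13.6
1 [[27.5,15.3,1.9],[4.4,0,0]]
2 [[55.0,30.7,3.9],[8.7,0,0]]
3 [[83.0,30.7,3.9],[8.7,0,0]]
4 [[111.0,30.7,3.9],[8.7,0,0]]
```

Emit:
play_rows:
  motion:
    - [[15, 16, 2], [4, 0, 0], 1]
    - [[45, 31, 4], [8.7, 0, 0], 1]
    - [[75, 31, 4], [8.7, 0, 0], 1]
    - [[90, 31, 4], [8.7, 0, 0], 1]
    - [[90, 31, 4], [8.7, 0, 0], 1]
    - [[90, 31, 4], [8.7, 0, 0], 1]

```text
time_s: 14.2
position: [0.5707, -0.1672, 0.0247]
tcp_rot: [[0.0, 0.001, -1.0], [0.0, -1.0, -0.001], [-1.0, -0.0, -0.0]]
force: [0.9, -0.2, 0.5]
opening: 1.003
```

```bash
python3 -c "
from plan import *
apply([90,31,4],8.7)
c=Cam('side'); cv2.imwrite('pics/s10.png',cv2.resize(c.img[115:215,190:330],(798,570)))
c=Cam('top'); cv2.imwrite('pics/t10.png',cv2.resize(c.img[125:245,185:345],(800,600)))"
```

```text
cmd [ 0.5704 -0.1673  0.025 ] -89.98 meas [ 0.5707 -0.1672  0.0247] -89.94 F [ 0.9 -0.2  0.5] op 1.003 t 14.2
```

View pics/s10.png

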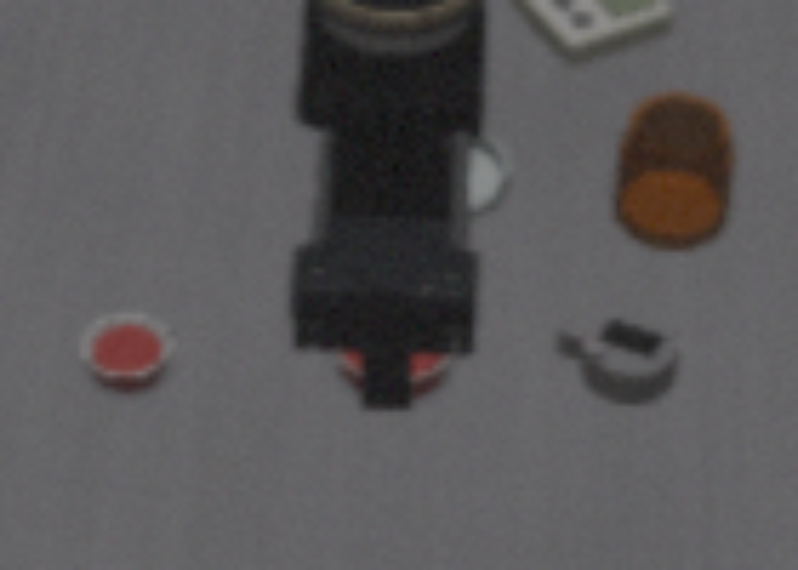

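View pics/t10.png

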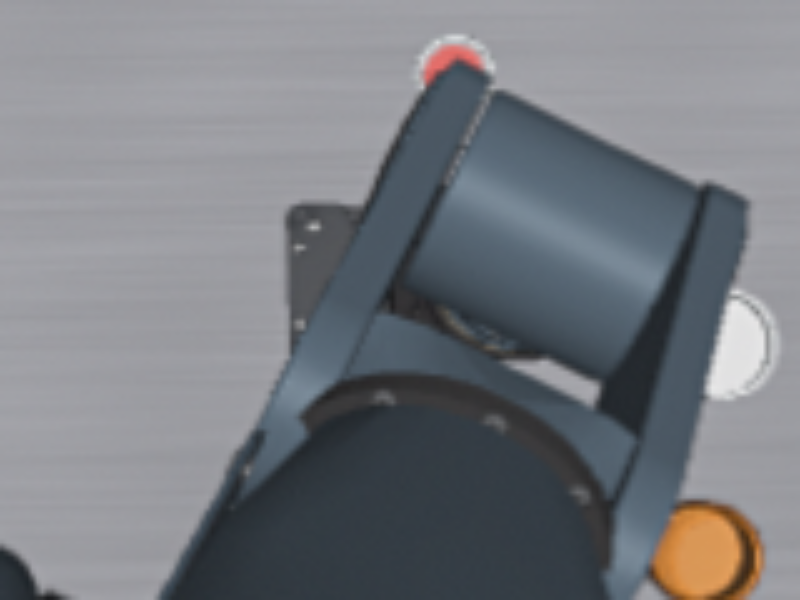

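Emit:
play_rows:
  motion:
    - [[10, 0, 1], [0, 0, 0], 1]
    - [[18, 0, 1], [0, 0, 0], 1]
    - [[21, 0, 1], [0, 0, 0], 0.8]
    - [[21, 0, 1], [0, 0, 0], 0.4]
    - [[21, 0, 1], [0, 0, 0], 0.4]
    - [[21, 0, 1], [0, 0, 0], 0.4]
    - [[21, 0, 1], [0, 0, 0], 0.4]
    - [[21, 0, 1], [0, 0, 0], 0.4]

```text
time_s: 15.1
position: [0.5696, -0.1677, 0.0037]
tcp_rot: [[0.0, 0.0, -1.0], [-0.0, -1.0, -0.0], [-1.0, 0.0, -0.0]]
force: [-0.3, 0.4, -1.1]
opening: 0.658
```

```bash
python3 -c "
from plan import *
apply([21,0,1],0)
c=Cam('side'); cv2.imwrite('pics/s11.png',cv2.resize(c.img[115:215,190:330],(798,570)))"
```

```text
cmd [ 0.5694 -0.1673  0.004 ] -89.98 meas [ 0.5696 -0.1677  0.0037] -89.98 F [-0.3  0.4 -1.1] op 0.658 t 15.1
```

View pics/s11.png

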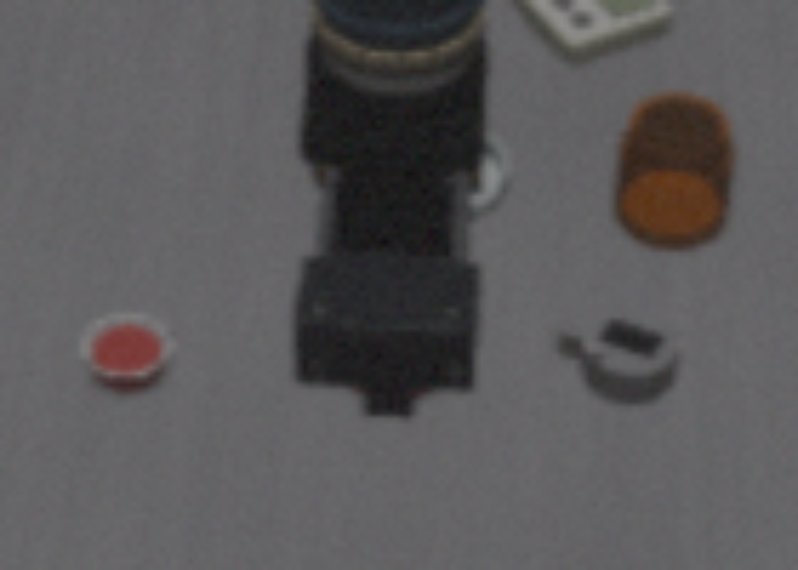

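```bash
python3 -c "
from plan import *
plan([(.5694,-.1673,.06,-90),(.4675,.2042,.06,-91.3)],step=42)"
```

```text
1 [[-28.0,-0.0,0.0],[0.0,0,0]]
2 [[-56.0,-0.0,0.0],[0.0,0,0]]
3 [[-56.0,-37.2,10.2],[0.1,0,0]]
4 [[-56.0,-74.4,20.4],[0.3,0,0]]
5 [[-56.0,-111.5,30.6],[0.4,0,0]]
6 [[-56.0,-148.7,40.8],[0.5,0,0]]
7 [[-56.0,-185.8,50.9],[0.7,0,0]]
8 [[-56.0,-223.0,61.1],[0.8,0,0]]
9 [[-56.0,-260.1,71.3],[0.9,0,0]]
10 [[-56.0,-297.3,81.5],[1.1,0,0]]
11 [[-56.0,-334.4,91.7],[1.2,0,0]]
12 [[-56.0,-371.6,101.8],[1.3,0,0]]
```

Emit:
play_rows:
  motion:
    - [[-15, 0, 0], [0, 0, 0], 0.4]
    - [[-40, 0, 0], [0, 0, 0], 0.4]
    - [[-56, -10, 4], [0, 0, 0], 0.4]
    - [[-56, -40, 12], [0.2, 0, 0], 0.4]
    - [[-56, -77, 22], [0.4, 0, 0], 0.4]
    - [[-56, -114, 32], [0.6, 0, 0], 0.4]
    - [[-56, -150, 42], [0.8, 0, 0], 0.4]
    - [[-56, -186, 52], [0.9, 0, 0], 0.4]

```text
time_s: 15.95
position: [0.5173, 0.0196, 0.0607]
tcp_rot: [[0.002, -0.016, -1.0], [-0.0, -1.0, 0.016], [-1.0, 0.0, -0.002]]
force: [0.2, -0.9, -0.2]
opening: 0.661
```

```bash
python3 -c "
from plan import *
apply([-56,-186,52],.9)
plan([(.4675,.2042,.06,-91.3)],step=42)"
```

```text
cmd [0.5174 0.0186 0.06  ] -90.88 meas [0.5173 0.0196 0.0607] -90.91 F [ 0.2 -0.9 -0.2] op 0.661 t 15.95
1 [[0.0,-37.0,10.5],[0.1,0,0]]
2 [[0.0,-73.9,21.1],[0.2,0,0]]
3 [[0.0,-110.9,31.6],[0.2,0,0]]
4 [[0.0,-147.8,42.2],[0.3,0,0]]
5 [[0.0,-184.8,52.7],[0.4,0,0]]
```

Emit:
play_rows:
  motion:
    - [[0, -37, 11], [0.1, 0, 0], 0.4]
    - [[0, -74, 22], [0.2, 0, 0], 0.4]
    - [[0, -111, 32], [0.2, 0, 0], 0.4]
    - [[0, -148, 42], [0.3, 0, 0], 0.4]
    - [[0, -175, 50], [0.4, 0, 0], 0.4]
    - [[5, -185, 53], [0.4, 0, 0], 0.4]
    - [[25, -185, 53], [0.4, 0, 0], 0.4]
    - [[25, -185, 53], [0.4, 0, 0], 0.4]

```text
time_s: 16.75
position: [0.4663, 0.204, 0.0336]
tcp_rot: [[-0.003, -0.022, -1.0], [-0.001, -1.0, 0.022], [-1.0, 0.001, 0.003]]
force: [-0.6, 0.3, 0.2]
opening: 0.66
```

```bash
python3 -c "
from plan import *
apply([25,-185,53],.4)
c=Cam('side'); cv2.imwrite('pics/s12.png',cv2.resize(c.img[225:355,200:360],(800,600)))
c=Cam('top'); cv2.imwrite('pics/t12.png',cv2.resize(c.img[125:275,50:250],(800,600)))"
```

```text
cmd [0.4673 0.2044 0.035 ] -91.28 meas [0.4663 0.204  0.0336] -91.24 F [-0.6  0.3  0.2] op 0.66 t 16.75
```

View pics/s12.png

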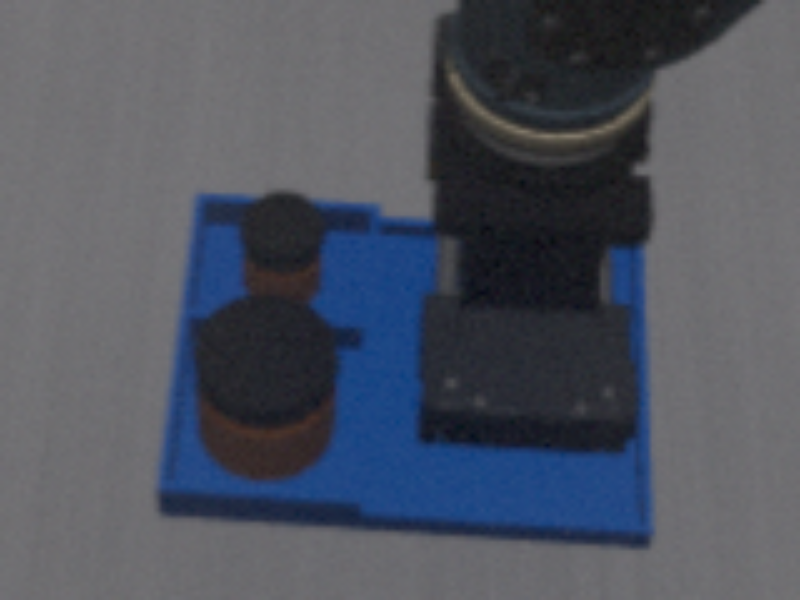

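View pics/t12.png

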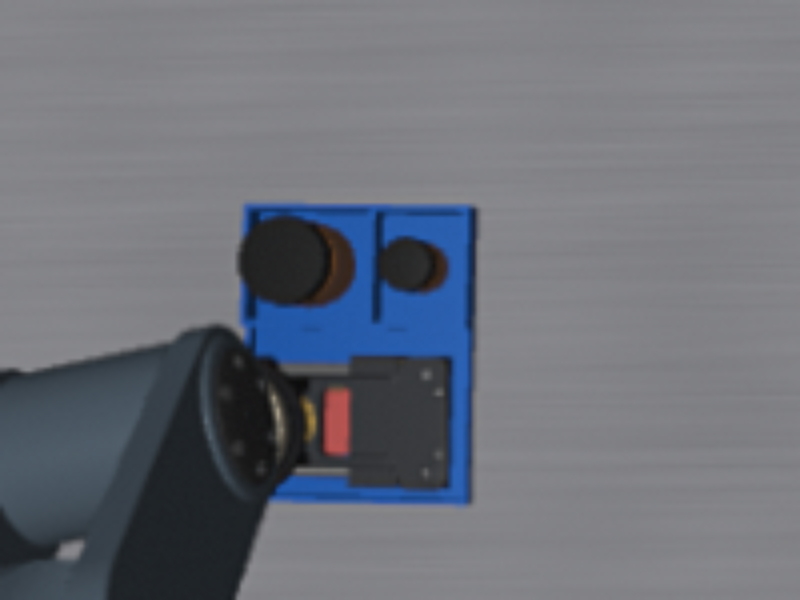

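Emit:
play_rows:
  motion:
    - [[0, 0, 0], [0, 0, 0], 0.4]
    - [[10, 0, 0], [0, 0, 0], 0.4]
    - [[19, 0, 0], [0, 0, 0], 0.4]
    - [[24, 0, 0], [0, 0, 0], 0.4]
    - [[26, 0, 0], [0, 0, 0], 0.4]
    - [[26.5, 0, 0], [0, 0, 0], 0.4]
    - [[26.5, 0, 0], [0, 0, 0], 0.4]

```text
time_s: 17.55
position: [0.4668, 0.2039, 0.0087]
tcp_rot: [[-0.001, -0.022, -1.0], [-0.0, -1.0, 0.022], [-1.0, 0.0, 0.001]]
force: [-2.3, -2.8, 8.8]
opening: 0.658
```

```bash
python3 -c "
from plan import *
apply([26.5,0,0],0)"
```

```text
cmd [0.4673 0.2044 0.0085] -91.28 meas [0.4668 0.2039 0.0087] -91.28 F [-2.3 -2.8  8.8] op 0.658 t 17.55
```

Emit:
play_rows:
  motion:
    - [[0, 0, 0], [0, 0, 0], 0.85]
    - [[0, 0, 0], [0, 0, 0], 0.85]
    - [[0, 0, 0], [0, 0, 0], 0.85]
    - [[0, 0, 0], [0, 0, 0], 0.85]
    - [[-20, 0, 0], [0, 0, 0], 0.85]
    - [[-50, 0, 0], [0, 0, 0], 0.85]
    - [[-81.5, 10, 0], [0, 0, 0], 0.85]
    - [[-81.5, 45, -20], [0, 0, 0], 0.85]

```text
time_s: 18.35
position: [0.486, 0.1608, 0.0926]
tcp_rot: [[0.004, -0.017, -1.0], [0.001, -1.0, 0.017], [-1.0, -0.001, -0.004]]
force: [0.2, -0.2, -0.3]
opening: 0.85
```

```bash
python3 -c "
from plan import *
apply([-81.5,45,-20],0)
plan([(.691,-.1567,.09,-90)],step=46)
c=Cam('side'); cv2.imwrite('pics/s13.png',cv2.resize(c.img[225:355,200:360],(800,600)))
c=Cam('top'); cv2.imwrite('pics/t13.png',cv2.resize(c.img[125:275,50:250],(800,600)))"
```

```text
cmd [0.4862 0.159  0.09  ] -91.28 meas [0.486  0.1608 0.0926] -90.99 F [ 0.2 -0.2 -0.3] op 0.85 t 18.35
1 [[0.0,34.6,-23.5],[-0.1,0,0]]
2 [[0.0,69.1,-47.1],[-0.3,0,0]]
3 [[0.0,103.7,-70.6],[-0.4,0,0]]
4 [[0.0,138.2,-94.1],[-0.6,0,0]]
5 [[0.0,172.8,-117.7],[-0.7,0,0]]
6 [[0.0,207.4,-141.2],[-0.9,0,0]]
7 [[0.0,241.9,-164.7],[-1.0,0,0]]
8 [[0.0,276.5,-188.3],[-1.1,0,0]]
9 [[0.0,311.0,-211.8],[-1.3,0,0]]
```

View pics/s13.png

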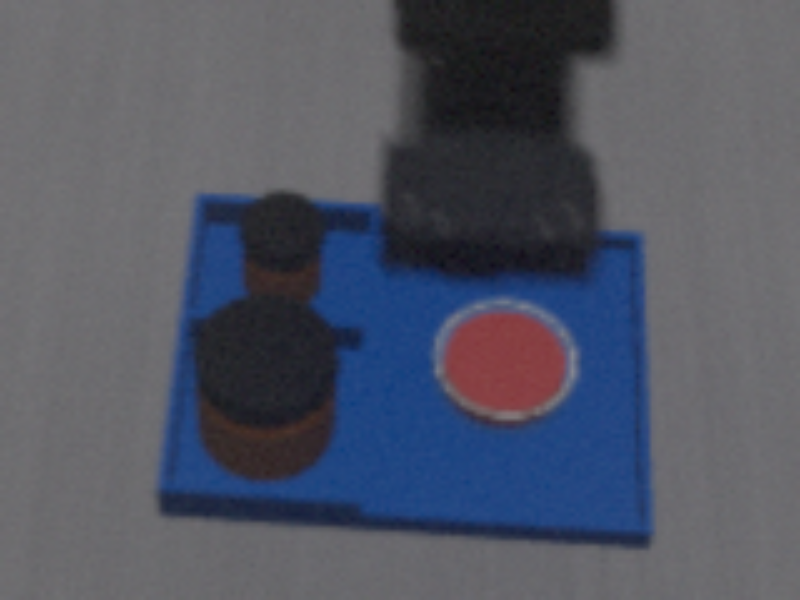

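View pics/t13.png

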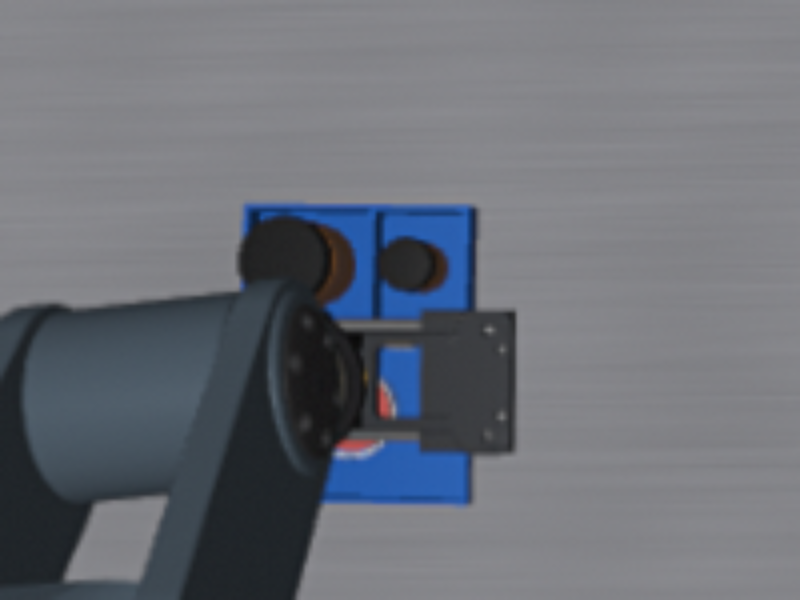

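Emit:
play_rows:
  motion:
    - [[0, 35, -24], [-0.1, 0, 0], 0.85]
    - [[0, 69, -47], [-0.3, 0, 0], 0.85]
    - [[0, 104, -71], [-0.4, 0, 0], 0.85]
    - [[0, 138, -94], [-0.6, 0, 0], 0.85]
    - [[0, 173, -118], [-0.7, 0, 0], 0.85]
    - [[0, 207, -141], [-0.9, 0, 0], 0.85]
    - [[0, 242, -165], [-1, 0, 0], 0.85]
    - [[0, 276, -188], [-1.2, 0, 0], 0.85]

```text
time_s: 19.25
position: [0.6682, -0.1222, 0.0885]
tcp_rot: [[-0.002, -0.002, -1.0], [0.001, -1.0, 0.002], [-1.0, -0.001, 0.002]]
force: [0.6, 0.9, 0.7]
opening: 0.849
```

```bash
python3 -c "
from plan import *
apply([0,276,-188],-1.2)
plan([(.691,-.1567,.025,-90)],step=90)
c=Cam('top'); cv2.imwrite('pics/t14.png',cv2.resize(c.img[125:275,50:250],(800,600)))
H,S,V=cv2.split(cv2.cvtColor(c.img,cv2.COLOR_BGR2HSV)); red=((H<8)|(H>172))&(S>90)&(V>70)
for b in blobs(red,30):
    P=c.plane(b,.018)[:,:2]; print((P.min(0)/2+P.max(0)/2).round(4),(P.max(0)-P.min(0)).round(4))
"
```

```text
cmd [ 0.668  -0.1211  0.09  ] -90.08 meas [ 0.6682 -0.1222  0.0885] -90.09 F [0.6 0.9 0.7] op 0.849 t 19.25
1 [[65.0,35.5,-23.0],[-0.1,0,0]]
[0.4685 0.2044] [0.0441 0.0451]
[0.8236 0.5948] [0.0843 0.0326]
[ 0.8458 -0.5801] [0.0427 0.0392]
```

View pics/t14.png

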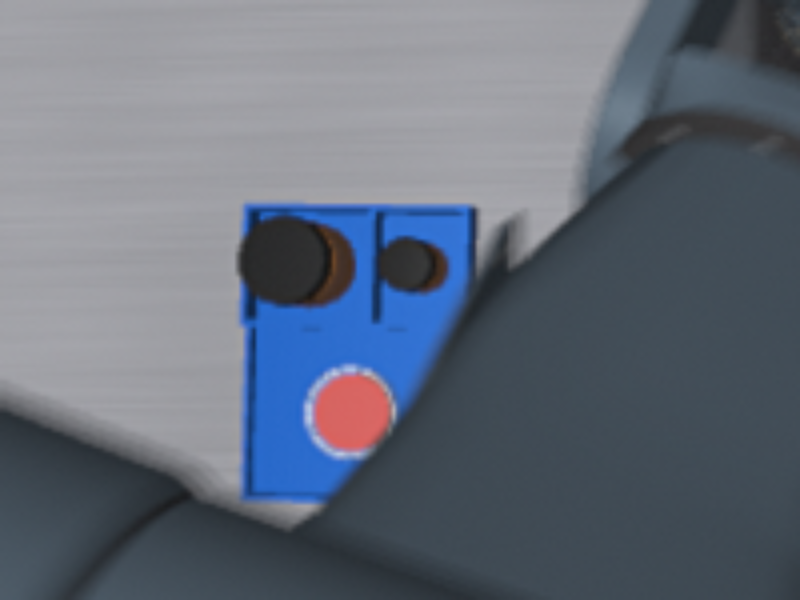

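Emit:
play_rows:
  motion:
    - [[10, 34, -22], [0, 0, 0], 0.85]
    - [[40, 35.5, -23], [0, 0, 0], 0.85]
    - [[60, 35.5, -23], [0, 0, 0], 0.85]
    - [[60, 35.5, -23], [0, 0, 0], 0.85]
    - [[60, 35.5, -23], [0, 0, 0], 0.85]

```text
time_s: 19.8
position: [0.6903, -0.156, 0.0287]
tcp_rot: [[-0.002, -0.001, -1.0], [0.001, -1.0, 0.001], [-1.0, -0.001, 0.002]]
force: [-1.1, -0.1, -0.6]
opening: 0.846
```

```bash
python3 -c "
from plan import *
apply([60,35.5,-23],0)
c=Cam('side'); cv2.imwrite('pics/s15.png',cv2.resize(c.img[115:215,150:290],(798,570)))"
```

```text
cmd [ 0.691  -0.1567  0.03  ] -90.08 meas [ 0.6903 -0.156   0.0287] -90.07 F [-1.1 -0.1 -0.6] op 0.846 t 19.8
```

View pics/s15.png

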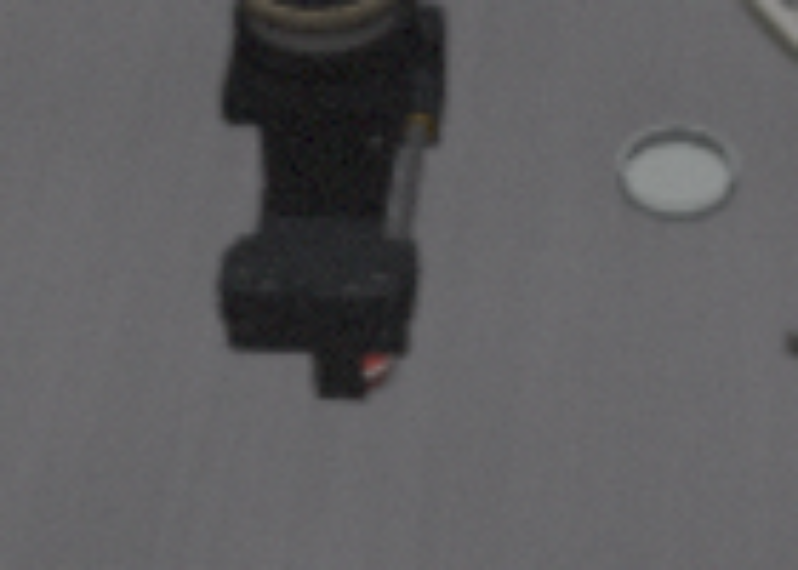

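```bash
python3 -c "
from plan import *
c=Cam('side')
u=c.proj([(.6905,-.1115,.03),(.6915,-.157,.015),(.6905,-.157,.015)]); print((u-[150,115])*5.7)
u=c.proj([(.5705,-.1162,.025),(.5705,-.167,.017)]); print((u-[190,115])*5.7)"
```

```text
[[338.77855593 392.09907811]
 [350.55841123 342.95417295]
 [352.74811837 343.04163926]]
[[384.28782735 403.31108791]
 [389.44748944 334.93021359]]
```

Emit:
play_rows:
  motion:
    - [[12, 0, 0.5], [0, 0, 0], 0.85]
    - [[22, 0, 0.5], [0, 0, 0], 0.7]
    - [[26, 0, 0.5], [0, 0, 0], 0.6]
    - [[26, 0, 0.5], [0, 0, 0], 0.3]
    - [[26, 0, 0.5], [0, 0, 0], 0.3]
    - [[26, 0, 0.5], [0, 0, 0], 0.3]
    - [[26, 0, 0.5], [0, 0, 0], 0.3]
    - [[26, 0, 0.5], [0, 0, 0], 0.3]

```text
time_s: 20.7
position: [0.6907, -0.157, 0.0039]
tcp_rot: [[0.001, -0.001, -1.0], [-0.0, -1.0, 0.001], [-1.0, 0.0, -0.001]]
force: [0.0, 0.2, 0.9]
opening: 0.449
```

```bash
python3 -c "
from plan import *
apply([26,0,.5],0)
plan([(.6905,-.1567,.09,-90),(.468,.2042,.09,-91.3)],step=42)"
```

```text
cmd [ 0.6905 -0.1567  0.004 ] -90.08 meas [ 0.6907 -0.157   0.0039] -90.08 F [0.  0.2 0.9] op 0.449 t 20.7
1 [[-28.7,0.0,-0.0],[-0.0,0,0]]
2 [[-57.3,0.0,-0.0],[-0.1,0,0]]
3 [[-86.0,0.0,-0.0],[-0.1,0,0]]
4 [[-86.0,-32.8,20.2],[0.0,0,0]]
5 [[-86.0,-65.5,40.5],[0.2,0,0]]
6 [[-86.0,-98.3,60.8],[0.3,0,0]]
7 [[-86.0,-131.1,81.1],[0.4,0,0]]
8 [[-86.0,-163.9,101.3],[0.5,0,0]]
9 [[-86.0,-196.7,121.6],[0.6,0,0]]
10 [[-86.0,-229.4,141.9],[0.7,0,0]]
11 [[-86.0,-262.2,162.2],[0.9,0,0]]
12 [[-86.0,-295.0,182.4],[1.0,0,0]]
13 [[-86.0,-327.8,202.7],[1.1,0,0]]
14 [[-86.0,-360.6,223.0],[1.2,0,0]]
```

Emit:
play_rows:
  motion:
    - [[-15, 0, 0], [0, 0, 0], 0.3]
    - [[-40, 0, 0], [0, 0, 0], 0.3]
    - [[-70, -8, 5], [0, 0, 0], 0.3]
    - [[-86, -33, 20], [0, 0, 0], 0.3]
    - [[-86, -66, 41], [0.2, 0, 0], 0.3]
    - [[-86, -99, 61], [0.4, 0, 0], 0.3]
    - [[-86, -132, 81], [0.5, 0, 0], 0.3]
    - [[-86, -165, 102], [0.6, 0, 0], 0.3]

```text
time_s: 21.5
position: [0.5885, 0.0093, 0.0911]
tcp_rot: [[0.002, -0.012, -1.0], [-0.0, -1.0, 0.012], [-1.0, 0.0, -0.002]]
force: [1.5, 0.1, 0.5]
opening: 0.449
```

```bash
python3 -c "
from plan import *
apply([-86,-165,102],.6)
plan([(.468,.2042,.09,-91.3)],step=42)
c=Cam('top'); cv2.imwrite('pics/t16.png',cv2.resize(c.img[125:275,50:250],(800,600)))
rim=np.abs(c.img.astype(int)-np.array([165,85,35])).sum(2)>90
m=np.zeros_like(rim); m[205:245,120:155]=rim[205:245,120:155]
for b in blobs(m,60):
    P=c.plane(b,.022)[:,:2]; print((P.min(0)/2+P.max(0)/2).round(4),(P.max(0)-P.min(0)).round(4))
H,S,V=cv2.split(cv2.cvtColor(c.img,cv2.COLOR_BGR2HSV)); red=((H<8)|(H>172))&(S>90)&(V>70)
for n in ('top','side'):
  c=Cam(n); H,S,V=cv2.split(cv2.cvtColor(c.img,cv2.COLOR_BGR2HSV)); red=((H<8)|(H>172))&(S>90)&(V>70)
  for b in blobs(red,30):
    P=c.plane(b,.022)[:,:2]; print(n,(P.min(0)/2+P.max(0)/2).round(4),(P.max(0)-P.min(0)).round(4))
"
```

```text
cmd [0.5887 0.0085 0.09  ] -90.68 meas [0.5885 0.0093 0.0911] -90.71 F [1.5 0.1 0.5] op 0.449 t 21.5
1 [[0.0,-32.4,20.5],[0.1,0,0]]
2 [[0.0,-64.8,41.0],[0.2,0,0]]
3 [[0.0,-97.1,61.5],[0.3,0,0]]
4 [[0.0,-129.5,82.0],[0.4,0,0]]
5 [[0.0,-161.9,102.5],[0.5,0,0]]
6 [[0.0,-194.3,123.0],[0.6,0,0]]
[0.4766 0.2046] [0.1013 0.09  ]
top [0.825  0.5926] [0.0784 0.0309]
top [ 0.8457 -0.578 ] [0.0397 0.039 ]
side [0.4671 0.2061] [0.047  0.0464]
side [ 0.8423 -0.7149] [0.0396 0.0397]
```

View pics/t16.png

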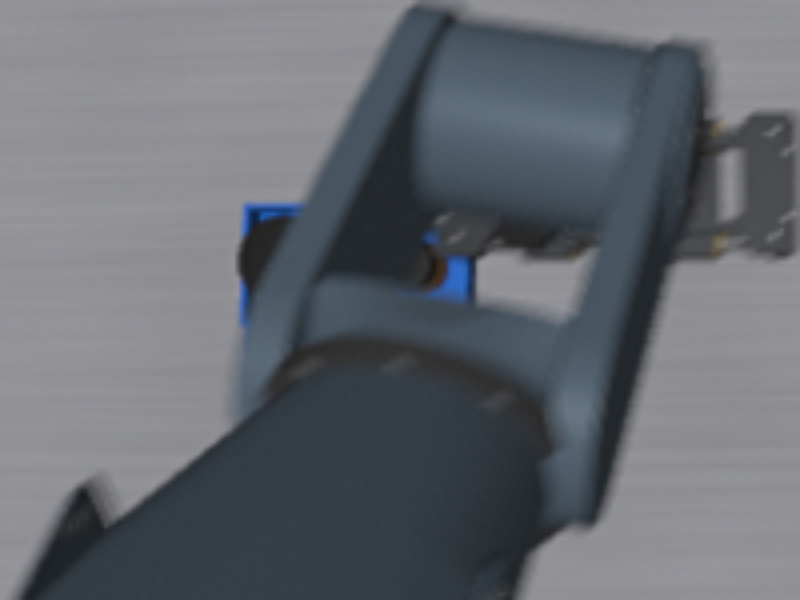

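Emit:
play_rows:
  motion:
    - [[0, -32, 21], [0.1, 0, 0], 0.3]
    - [[0, -65, 41], [0.2, 0, 0], 0.3]
    - [[0, -97, 62], [0.3, 0, 0], 0.3]
    - [[0, -130, 82], [0.4, 0, 0], 0.3]
    - [[0, -162, 103], [0.5, 0, 0], 0.3]
    - [[0, -185, 118], [0.6, 0, 0], 0.3]
    - [[10, -194.5, 123.5], [0.6, 0, 0], 0.3]
    - [[30, -194.5, 123.5], [0.6, 0, 0], 0.3]

```text
time_s: 22.45
position: [0.4697, 0.2052, 0.0605]
tcp_rot: [[0.006, -0.021, -1.0], [0.001, -1.0, 0.021], [-1.0, -0.001, -0.006]]
force: [-0.1, -0.4, -1.4]
opening: 0.447
```

Emit:
play_rows:
  motion:
    - [[10, 0, 0], [0, 0, 0], 0.3]
    - [[20, 0, 0], [0, 0, 0], 0.3]
    - [[20, 0, 0], [0, 0, 0], 0.3]
    - [[20, 0, 0], [0, 0, 0], 0.3]

```text
time_s: 22.85
position: [0.4682, 0.2036, 0.0394]
tcp_rot: [[-0.0, -0.024, -1.0], [-0.0, -1.0, 0.024], [-1.0, 0.0, 0.0]]
force: [0.4, -0.4, -0.2]
opening: 0.448
```

```bash
python3 -c "
from plan import *
apply([30,-194.5,123.5],.6)
apply([20,0,0],0)
c=Cam('side'); cv2.imwrite('pics/s17.png',cv2.resize(c.img[225:355,200:360],(800,600)))
c=Cam('top'); cv2.imwrite('pics/t17.png',cv2.resize(c.img[175:250,90:190],(800,600)))"
```

```text
cmd [0.4675 0.2044 0.06  ] -91.28 meas [0.4682 0.2036 0.0394] -91.35 F [ 0.4 -0.4 -0.2] op 0.448 t 22.85
cmd [0.4675 0.2044 0.04  ] -91.28 meas [0.4682 0.2036 0.0394] -91.35 F [ 0.4 -0.4 -0.2] op 0.448 t 22.85
```

View pics/s17.png

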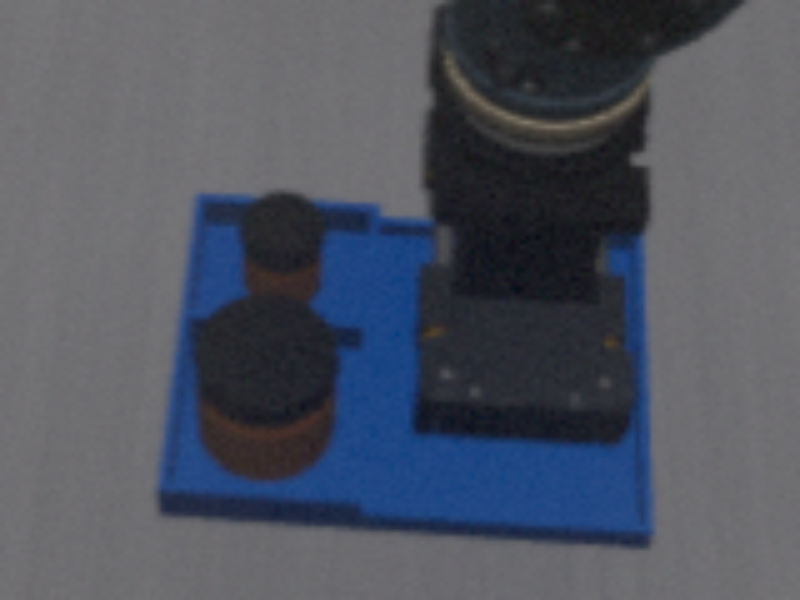

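View pics/t17.png

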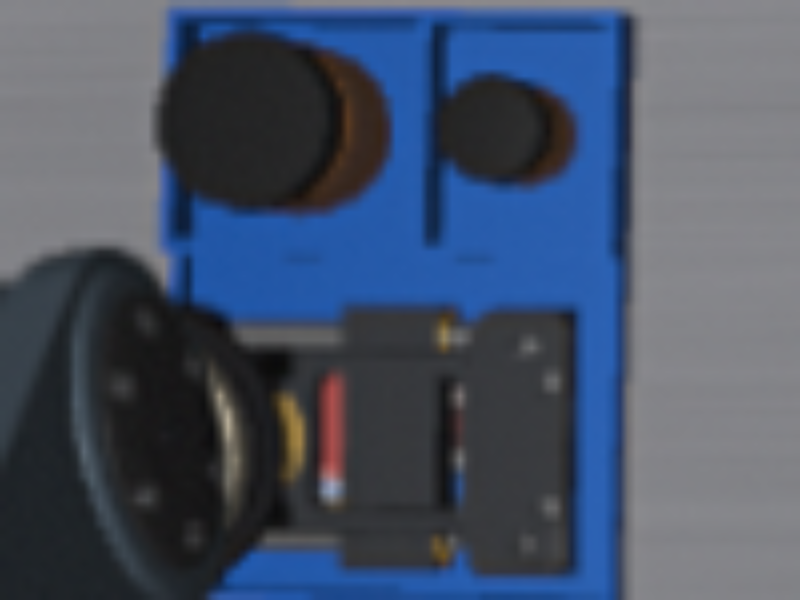

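Emit:
play_rows:
  motion:
    - [[5, 0, 0], [0, 0, 0], 0.3]
    - [[9, 0, 0], [0, 0, 0], 0.3]
    - [[11.5, 0, 0], [0, 0, 0], 0.3]
    - [[12.5, 0, 0], [0, 0, 0], 0.3]
    - [[13, 0, 0], [0, 0, 0], 0.3]
    - [[13, 0, 0], [0, 0, 0], 0.3]
    - [[13, 0, 0], [0, 0, 0], 0.3]

```text
time_s: 23.65
position: [0.4673, 0.2042, 0.0268]
tcp_rot: [[-0.0, -0.022, -1.0], [-0.0, -1.0, 0.022], [-1.0, 0.0, 0.0]]
force: [-0.3, -0.1, 3.9]
opening: 0.447
```

```bash
python3 -c "
from plan import *
apply([13,0,0],0)"
```

```text
cmd [0.4675 0.2044 0.027 ] -91.28 meas [0.4673 0.2042 0.0268] -91.28 F [-0.3 -0.1  3.9] op 0.447 t 23.65
```

Emit:
play_rows:
  motion:
    - [[0, 0, 0], [0, 0, 0], 0.5]
    - [[0, 0, 0], [0, 0, 0], 0.6]
    - [[0, 0, 0], [0, 0, 0], 0.7]
    - [[0, 0, 0], [0, 0, 0], 0.7]
    - [[-10, 0, 0], [0, 0, 0], 0.7]
    - [[-35, 0, 0], [0, 0, 0], 0.7]
    - [[-70, 0, 0], [0, 0, 0], 0.7]
    - [[-103, 20, 0], [0, 0, 0], 0.7]

```text
time_s: 24.45
position: [0.4673, 0.1853, 0.1312]
tcp_rot: [[0.001, -0.02, -1.0], [0.001, -1.0, 0.02], [-1.0, -0.001, -0.001]]
force: [0.8, 0.1, -0.1]
opening: 0.697
```

Emit:
play_rows:
  motion:
    - [[-10, 40, 0], [0, 0, 0], 0.7]
    - [[-20, 85, 0], [0, 0, 0], 0.7]
    - [[-20, 130, 0], [0, 0, 0], 0.7]
    - [[-20, 175, 0], [0, 0, 0], 0.7]
    - [[-20, 220, 0], [0, 0, 0], 0.7]
    - [[-20, 265, 0], [0, 0, 0], 0.7]
    - [[-20, 310, 0], [0, 0, 0], 0.7]
    - [[-20, 310, 0], [0, 0, 0], 0.7]

```text
time_s: 25.25
position: [0.4618, -0.1316, 0.1506]
tcp_rot: [[0.004, -0.029, -1.0], [-0.004, -1.0, 0.029], [-1.0, 0.004, -0.004]]
force: [0.6, 0.4, 0.8]
opening: 0.7
```

```bash
python3 -c "
from plan import *
apply([-103,20,0],0)
apply([-20,310,0],0)
c=Cam('side'); cv2.imwrite('pics/s18.png',cv2.resize(c.img[225:355,200:360],(800,600)));cv2.imwrite('pics/s18w.png',cv2.resize(c.img,(800,600)))
c2=c;c=Cam('top'); cv2.imwrite('pics/t18.png',cv2.resize(c.img,(800,600)))
cv2.imwrite('pics/t18c.png',cv2.resize(c.img[175:255,90:190],(750,600)))
"
```

```text
cmd [0.4671 0.1844 0.13  ] -91.28 meas [ 0.4618 -0.1316  0.1506] -91.66 F [0.6 0.4 0.8] op 0.7 t 25.25
cmd [ 0.4601 -0.1255  0.15  ] -91.28 meas [ 0.4618 -0.1316  0.1506] -91.66 F [0.6 0.4 0.8] op 0.7 t 25.25
```

View pics/s18.png

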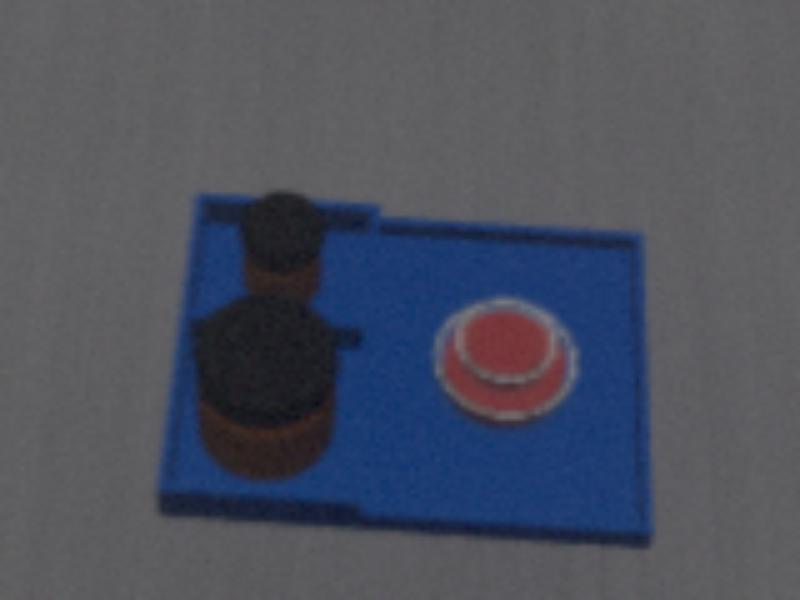

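View pics/t18c.png

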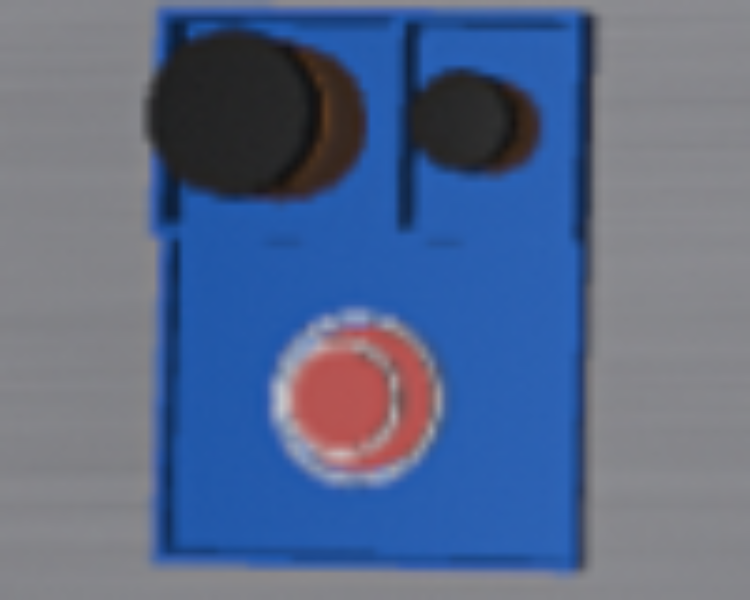

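View pics/t18.png

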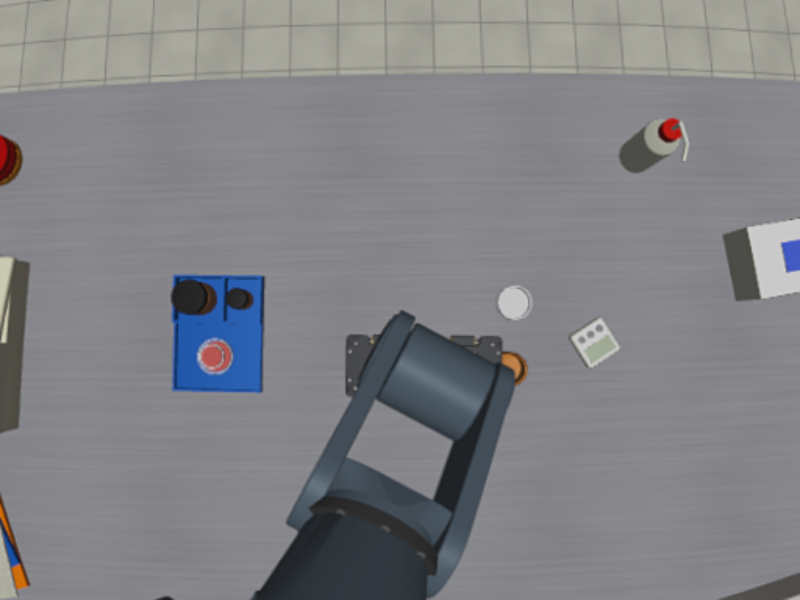

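View pics/s18w.png

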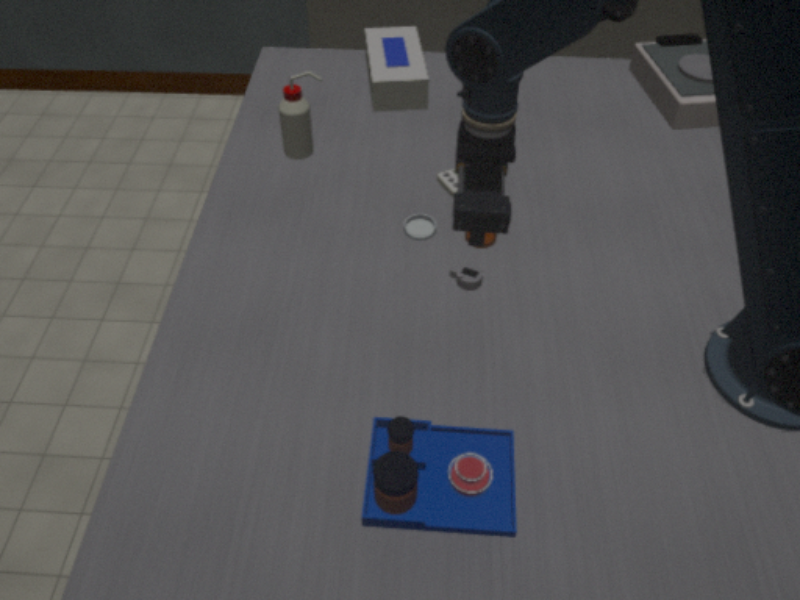

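```bash
python3 -c "
from plan import *
c=Cam('top')
f=lambda p:(np.array(p)/7.5+[90,175]-.43)
print('T large',c.plane([f((356.5,397.5))],.022)[0], 'small',[c.plane([f((340.5,399))],z)[0][:2].round(4) for z in(.033,.038)])
c=Cam('side')
g=lambda p:(np.array(p)/[5,600/130]+[200,225]-.4)
print('S large',c.plane([g((506.5,358))],.022)[0],'small',[c.plane([g((507,344))],z)[0][:2].round(4) for z in(.033,.038)])
print(bot.read_state()['position'])
"
```

```text
T large [0.46849033 0.20412249 0.022     ] small [array([0.4685, 0.2061]), array([0.4687, 0.2045])]
S large [0.46627062 0.2045071  0.022     ] small [array([0.4669, 0.2039]), array([0.4673, 0.2069])]
[ 0.45959269 -0.12460212  0.14971816]
```

```bash
python3 -c "
from rig import bot
s=bot.read_state(); print(s['force'],abs(s['qvel']).max(),s['time_s']); print(bot.hand_in())"
```

```text
[-0.35572544 -0.24465776 -0.15456169] 1.2268827626866166 25.45
the job is handed in; nothing more can be done
None
```

All four samples are packed in the blue carrier, and I handed the job in at about 25 s of the 106 s allowed. I placed them in the order asked: large jar, small jar, large dish, small dish.

- **Jars:** the last pictures from both cameras show each capped jar upright in its own pocket. I released each after 6–7 N of contact at its placing height.
- **Dishes:** the large dish lies flat in the bay and the small one sits on top of it. Both views put their centres within about 1–2 mm of each other. The two cameras disagree by about 2 mm on where the stack lies, which is within their calibration.
- **Left alone:** in the last side view the tally counter and empty dish are where they started. The bench timer and open jar are partly behind the arm there, but they are unmoved in the last top view.
- **Not confirmed:** the tally counter was hidden behind the arm in the last top picture, so only the side view confirms it.
- **Arm at hand-in:** it was clear of everything, with force readings under 0.5 N.

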